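Tighten the pressure pan's lid in cross order

TASK

Take the socket key from its cup and tighten the four nuts on the pressure pan's lid in cross order (after the first nut of a pass its opposite one, then the other two) in two passes: in the first turn each nut clockwise only until you feel it bite and a touch further, in the second turn each, again in cross order, until it comes up solid, fully home, and stop there so that nothing is overtightened. Turn the nuts only with the key, seat it and turn it gently, leave the other things on the table alone, and stand the key back upright in its cup and let go.

Things in the scene. Friction and masses are not known exactly. Their poses are not given: they have to be found in the camera images.
- lid_center (a point): Centre of the lid's top on a low round steel pressure pan (256 mm across its rim, fixed to the table, lid top 103 mm above the table; brass valve 26 mm wide and high at its centre, loop handles low down on two sides, 151 mm out). Four clamp nuts stand on the lid 90 mm from this centre, at 45, 135, 225 and 315 degrees from the pan's x axis. z up.
- nut1_top (a point): Centre of the top face of clamp nut 1: a square steel nut 24 x 24 mm, 18 mm high, on a washer 31 mm across; top 135 mm above the table, also while it turns. x and y are square to its flats, z up; its yaw shows how it is turned. The nuts are numbered counter-clockwise as seen from above: 1 is opposite 3, 2 opposite 4.
- nut2_top (a point): Nut 2, like nut 1. Clockwise from above tightens. At first a nut spins almost freely (0.02 N m) for 0.05 to 0.25 rad, different for each and not to be seen. Then it bites (0.4 N m) and pushes its claw down, turning stiffly for 0.33 rad more; then it comes up solid (home) and the torque climbs at 6 N m per rad.
- nut3_top (a point): Nut 3, like nut 1. 0.5 to 0.8 N m on any nut means home and is enough; at 1.2 N m it is overtightened. A bitten nut winds up elastically by 0.17 rad per N m and springs back by that when the key is eased (so turn the key back some 0.2 rad before lifting it off); the claw stays down.
- nut4_top (a point): Nut 4, like nut 1.
- claw1 (a joint): How far the claw under nut 1 (dark steel clamp bar, 32 mm wide, reaching outwards over the rim) is pressed down, in m: 0 until the nut bites, then 7.3 mm per rad of nut turn, 0.0024 when home. Too small to be measured well.
- claw2 (a joint): How far the claw under nut 2 (dark steel clamp bar, 32 mm wide, reaching outwards over the rim) is pressed down, in m: 0 until the nut bites, then 7.3 mm per rad of nut turn, 0.0024 when home. Too small to be measured well.
- claw3 (a joint): How far the claw under nut 3 (dark steel clamp bar, 32 mm wide, reaching outwards over the rim) is pressed down, in m: 0 until the nut bites, then 7.3 mm per rad of nut turn, 0.0024 when home. Too small to be measured well.
- claw4 (a joint): How far the claw under nut 4 (dark steel clamp bar, 32 mm wide, reaching outwards over the rim) is pressed down, in m: 0 until the nut bites, then 7.3 mm per rad of nut turn, 0.0024 when home. Too small to be measured well.
- key_grip (a point): Centre of the grip of the socket key (loose, about 0.3 kg), which starts upright in its cup. The grip is a black block 44 mm along x, 18 mm along y (pinch it across y) and 40 mm high; this point is half-way up, 92 mm above the key's lower end. Below it is a round shank 16 mm thick. z up. With the key seated on a nut this point is 76 mm above the nut's top face.
- key_mouth (a point): Centre of the key's lower end: a square steel socket open downwards, 27 mm square inside with sides along the key's x and y, 16 mm deep to its roof, which comes to rest on the nut's top; the mouth is flared at 45 degrees to 35 mm over the lowest 4 mm; 39 mm outside.
- cup_in (a point): Centre of the inner floor (4 mm above the table) of the key's cup: a round open steel cup fixed to the table, 62 mm inside, 70 mm outside, rim 34 mm above the table. The key stands on this floor.
- spare_center (a point): Bystander: centre of a loose spare square nut, 24 x 24 x 18 mm, lying on the table; not part of the job.
- jar: Bystander: closed jar 64 mm across, 90 mm high, origin under its base.
- beaker: Bystander: metal mug 84 mm across, 100 mm high, origin under its base.
- bowl: Bystander: steel mixing bowl 240 mm across, 90 mm high, origin under its base.
- spoon_grip (a point): Bystander: handle of a spoon lying on the table.
Things that resemble listed ones, but are neither listed nor needed, are in the scene too. What is shaped like the part that bears key_grip but pink is not meant. Leave any pink look-alike of the part that bears cup_in alone.

How it is judged:
By the outcome, as a careful person would: the job done as asked, in the order asked, and still so for the second after the job is handed in, with the robot touching nothing.
It also fails if it takes over 72 s, if anything falls off the work surface, if the arm or the gripper's body presses on something with over 40 N, if the wrist force passes 120 N, or if a joint passes its speed limit or range.

ROBOT

A 7-joint arm with a two-finger parallel gripper is mounted at the origin on the work surface. World frame = base frame: x ahead of the robot, y to its left, z up, the work surface at z = 0. Lengths are in m, angles in degrees, forces in N, time in s.
With the tool pointing down it reaches from about 0.425 to 0.875 m from the base axis. Payload 4.7 kg.
Tool frame: the origin (TCP) lies on the centre line of the jaws, within the pads' length; the fingertips stand 19 mm ahead of it and the grasp point (between the pads) is the TCP; z points along the fingers, y is the line along which they close (so a half turn about z gives the same grasp; the last joint's range is limited). The gripper opens to 87 mm and grips with 3 to 60 N. Pads are 19 mm wide; open, the fingers measure 117 mm over their backs; the gripper's body (75 mm by 190 mm) begins 51 mm behind the grasp point.
Start: joints at [-69.723, 18.392, -4.016, 83.108, 1.295, 78.541, -3.26], TCP at [0.217, 0.613, 0.242] pointing down, gripper open.
Joint ranges: [-163.93, 163.93], [-17.29, 119.83], [-79.2, 71.16], [3.27, 140.29], [-89.18, 269.18], [5.43, 117.66], [-154.24, 154.24]. Speed limits (degrees/s): [147.25, 147.25, 180, 180, 180, 180, 180].

INTERFACE

Orientations are given as [roll, pitch, yaw] about the fixed x, y, z axes, in that order (R = Rz(yaw) Ry(pitch) Rx(roll)).
In Python, from cell import env, imaging gives the robot as it stands.
- The arm moves only by the shell command python3 -m crank 'ROWS' [OPENING] [FORCE]. ROWS is JSON, a list of rows, each an object of numbers: "x", "y", "z": the shift along the tool's x, y, z in m; "turn": the turn about the tool's z in rad. In form: [{"x": .., "y": .., "z": .., "turn": ..}, ...]. A call has 1 to 12 rows; each row is the pose to reach, as a shift and turn from the pose commanded when the call began, along the tool's axes at that moment; what a row does not reach only later rows make up. A row lasts 1/8 s, in which the tool goes at most 62.5 mm and 10.7 degrees, less where a joint would pass 70% of its speed; a pose out of reach is approached as far as the arm can. A call with a gripper value outside its range is refused whole. OPENING is the finger opening in m, from 0 to 0.087, set as the call begins (- or left out, the last holds). The fingers move at their own pace and stop on an object; FORCE is the grip in N (left out, the last holds). Time passes only in rows, so rows that repeat a pose let the fingers close. It gives the time, the measured TCP pose, the force, the opening and the grip force at its end, in the units of the state.
- env.get_obs(): the state, without advancing time (a new reading comes with each control period).
- imaging.read_camera(name): name is "side" or "top"; returns the picture (480x640x3 uint8, red, green, blue); there is no depth.
- imaging.get_calibration(name): a dict with "camera_matrix" (3x3 intrinsics, pixels), "position" and "attitude" of the camera in the world. Camera axes: x right, y up, looking along -z (the intrinsics and any distortion apply to the point x, -y, -z); pixel columns grow to the right and rows downward; lengths in m; the calibration is good to about 2 mm. A picture is of the moment at which its call begins. get_calibration takes no time and is no camera call.
- env.sign_off(): hands the job in; it is judged then, once.
The state is a dict: "time_s": time; "qpos": joint angles; "joint_velocities": joint speeds; "effort": joint torques, N m; "tool_pos": TCP position; "tool_rot": TCP orientation; "force": force on the tool from outside, world axes, zero at the start; "wrist_torque": the same for the moment, N m; "grip_width": finger opening in m; "grasp_force": force on a finger pad.
Only numpy, scipy, OpenCV 4.12 (cv2) and the standard library are available. Lean on these libraries where they do the work, as an engineer would, in place of code of your own. Each camera call takes 0.05 s, during which the arm holds its last target. There are 200 camera calls.

## Working session

There is one attempt and no reset: what is moved stays moved. The work goes in short steps, Python scripts to look and compute and a shell command to move; the robot and the scene stay as the last step left them, time stands still between calls to the robot, and variables do not carry over. Pictures are saved under pics/ and viewed, at most 10 in all, crops included, and the job is handed in when it is done.

```bash
ls; mkdir -p pics; python3 - <<'E'
from cell import env, imaging
import cv2
o=env.get_obs(); print(o)
for n in("side","top"):
    im=imaging.read_camera(n); cv2.imwrite(f"pics/{n}0.png",im[:,:,::-1]); print(n,imaging.get_calibration(n))
E
```

```text
pics
{'time_s': 0.0, 'qpos': array([-69.72166039,  18.43830224,  -4.01523941,  83.17831332,
         1.29458769,  78.54093536,  -3.25943319]), 'joint_velocities': array([ 0.09790134, -0.09468821,  0.10136836,  0.01800369, -0.04031849,
       -0.06654373,  0.11289572]), 'effort': array([ 4.68200471e-05, -4.91305089e+01, -4.04218035e-01, -3.12515795e+01,
       -6.38970640e-02,  4.40039474e-02,  1.76147032e-04]), 'tool_pos': array([0.21652445, 0.61229696, 0.24044014]), 'tool_rot': array([-1.79887674e+02,  5.64890862e-03,  1.60531698e+02]), 'force': array([-0.73851578, -0.26999947, -0.04591516]), 'wrist_torque': array([-0.03715682, -0.04097126, -0.01757545]), 'grasp_force': 0.0, 'grip_width': 0.08721747871262109}
side {'camera_matrix': array([[574.48079862,   0.        , 317.85015912],
       [  0.        , 574.48079862, 248.03807599],
       [  0.        ,   0.        ,   1.        ]]), 'position': array([ 0.39194198, -1.09836251,  1.03596905]), 'attitude': array([51.0062707 , -1.02497812, -6.15545418])}
top {'camera_matrix': array([[563.86708407,   0.        , 311.6847433 ],
       [  0.        , 563.86708407, 239.81865065],
       [  0.        ,   0.        ,   1.        ]]), 'position': array([0.47886721, 0.00268005, 1.40577587]), 'attitude': array([  3.63648257,   0.25165554, -88.58087817])}
```

View pics/side0.png

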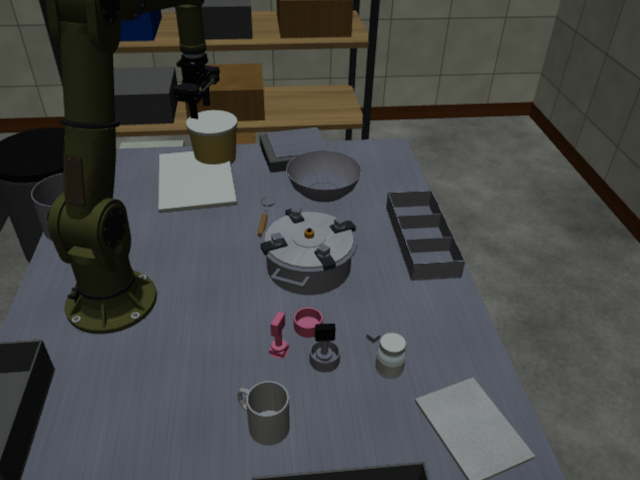

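View pics/top0.png

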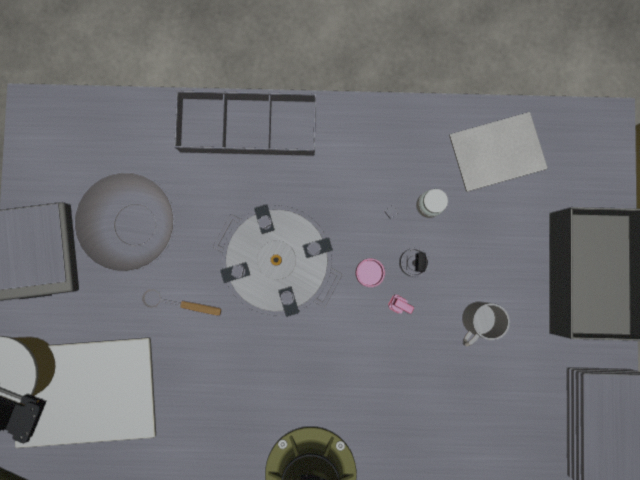

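Candidates: the key is the black grip at top (420,262) / side (325,332); the pink look-alike is at top (401,303) / side (278,325). The cup is the steel one at top (413,262) / side (324,355); the pink look-alike is at top (370,272). I choose the black key and steel cup, and check both in one close crop.

```bash
cat > h.py <<'E'
from cell import env, imaging
import numpy as np, cv2
from scipy.spatial.transform import Rotation as R
C={n:imaging.get_calibration(n) for n in("side","top")}
def proj(n,P):
    c=C[n];p=R.from_euler('xyz',c["attitude"],degrees=True).inv().apply(np.atleast_2d(P)-c["position"])*[1,-1,-1]
    q=p@c["camera_matrix"].T; return q[:,:2]/q[:,2:]
def unproj(n,uv,z):
    c=C[n];uv=np.atleast_2d(uv).astype(float)
    d=np.c_[uv,np.ones(len(uv))]@np.linalg.inv(c["camera_matrix"]).T*[1,-1,-1]
    d=R.from_euler('xyz',c["attitude"],degrees=True).apply(d)
    return c["position"]+d*((z-c["position"][2])/d[:,2])[:,None]
def crop(n,x0,y0,x1,y1,s,f):
    im=imaging.read_camera(n)[y0:y1,x0:x1,::-1]
    im=cv2.resize(im,None,fx=s,fy=s,interpolation=cv2.INTER_CUBIC); im=cv2.convertScaleAbs(im,alpha=1.6)
    cv2.imwrite(f,im)
E
python3 - <<'E'
from h import *
a=imaging.read_camera("top")[:,:,::-1]; b=imaging.read_camera("side")[:,:,::-1]
r=lambda i,x0,y0,x1,y1,w,h:cv2.convertScaleAbs(cv2.resize(i[y0:y1,x0:x1],(w,h),interpolation=cv2.INTER_CUBIC),alpha=1.7)
t=r(a,218,200,338,320,600,600)
k=np.vstack([r(a,400,245,440,285,200,200),r(b,300,310,350,385,200,300),np.zeros((100,200,3),np.uint8)])
cv2.imwrite("pics/c1.png",np.hstack([t,k]))
E
```

```text
(no output)
```

View pics/c1.png

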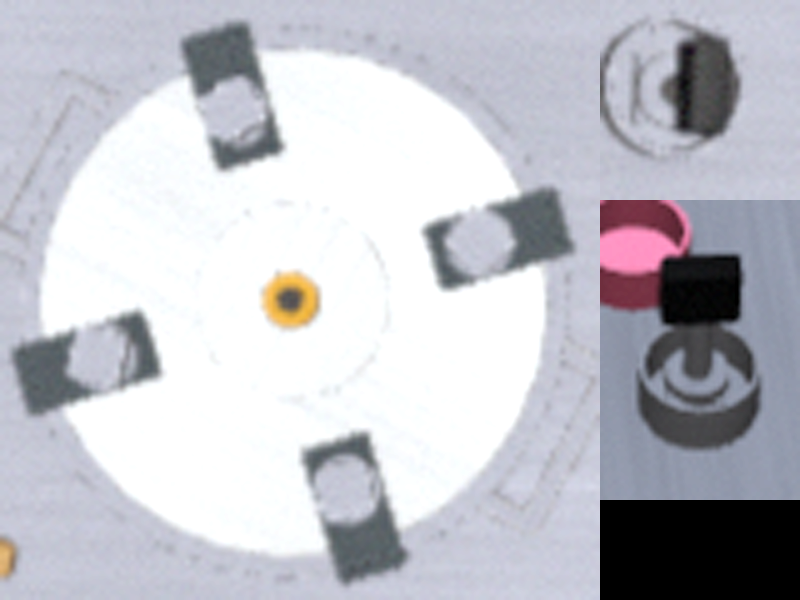

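The crop confirms the black key in the steel cup (top ≈(420,262)) and the lid with valve at (276,260); nuts at about (265,221), (314,248), (287,298), (238,271). The nuts are washed out, so next I take contrast-stretched crops of each from both cameras.

```bash
python3 - <<'E'
from h import *
ims={n:np.mean([imaging.read_camera(n).astype(float) for _ in range(4)],0)[:,:,::-1] for n in("top","side")}
np.savez("av.npz",**ims)
c=unproj("top",[276,260],.129)[0]; print("valve",c)
N=unproj("top",[[265,221],[314,248],[287,298],[238,271]],.135)
print(N, np.hypot(*(N-c)[:,:2].T), np.degrees(np.arctan2(*(N-c)[:,1::-1].T)))
rows=[]
for n in("top","side"):
    row=[]
    for p in N:
        u,v=proj(n,p)[0].round().astype(int)
        g=ims[n][v-13:v+13,u-13:u+13].mean(2)
        lo,hi=np.percentile(g,[2,99]); g=np.clip((g-lo)/(hi-lo)*255,0,255).astype(np.uint8)
        row.append(cv2.resize(g,(200,200),interpolation=cv2.INTER_CUBIC))
    rows.append(np.hstack(row))
cv2.imwrite("pics/nuts.png",np.vstack(rows))
E
```

```text
valve [0.51209311 0.08994258 0.129     ]
[[0.59955576 0.11697507 0.135     ]
 [0.541106   0.00458002 0.135     ]
 [0.42733122 0.06239584 0.135     ]
 [0.48507623 0.17438043 0.135     ]] [0.09154491 0.09015827 0.08912576 0.08865474] [  17.17505404  -71.22821456 -161.99637613  107.74268326]
```

View pics/nuts.png

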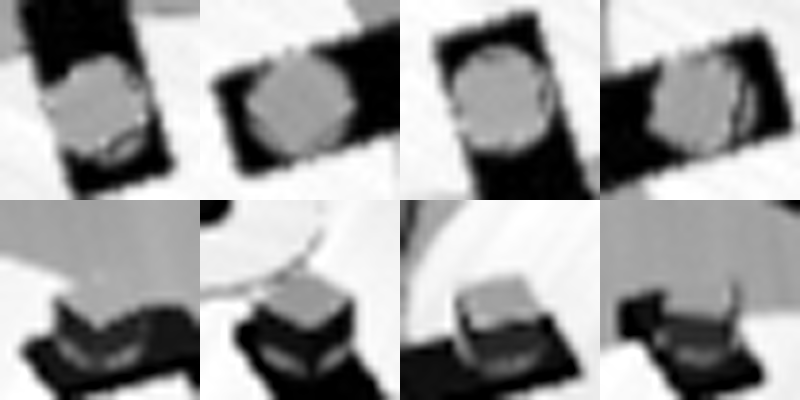

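The top row shows nuts blending with their round washers. The bottom (side) row shows each nut's top face clearly: A with front corner at (100,328), B a diamond with front corner at (308,328), C with front edge (462,328)-(543,318), D with front edge (665,315)-(735,322). I fit yaws from the side view.

```bash
cat > fit.py <<'E'
from h import *
from scipy.ndimage import map_coordinates
ims=np.load("av.npz"); 
c=unproj("top",[276,260],.129)[0]
def sq(p,yaw,z=0.,h=.012):
    a=np.radians(yaw+45+90*np.arange(4)); return np.c_[p[0]+h*2**.5*np.cos(a),p[1]+h*2**.5*np.sin(a),np.full(4,.135+z)]
def score(g,n,p,yaw,off):
    Q=sq(p,yaw); B=proj(n,Q-[0,0,.014]); Q=proj(n,Q)
    e=0; cen=Q.mean(0); t=np.linspace(.1,.9,12)[:,None]
    for i in range(4):
        a,b=Q[i],Q[(i+1)%4]; L=np.linalg.norm(b-a); nrm=np.array([b[1]-a[1],a[0]-b[0]])/L
        if nrm@((a+b)/2-cen)<0:nrm=-nrm
        s=a+(b-a)*t+off; f=lambda k:map_coordinates(g,[(s+nrm*k)[:,1],(s+nrm*k)[:,0]],order=1)
        d=abs(f(1)-f(-1)).clip(0,60).mean()
        front=nrm[1]>0.15
        if front: d=(f(-1)-f(1)).clip(-60,60).mean()
        e+=d*L*(2 if front else .5)
    return e
if __name__=="__main__":
    g=ims["side"].mean(2); best_all=[]
    for k in range(4):
        a=np.radians(17.7-90*k); p=np.array([c[0]+.09*np.cos(a),c[1]+.09*np.sin(a)])
        r=[(score(g,"side",p,y,np.array([du,dv])),y,du,dv) for y in range(0,90,2) for du in np.arange(-3,3.1,.5) for dv in np.arange(-3,3.1,.5)]
        r.sort(reverse=True); seen=[]
        for q in r:
            if all(abs((q[1]-s[1]+45)%90-45)>6 for s in seen): seen.append(q)
            if len(seen)==3:break
        print("ABCD"[k],p.round(4),[tuple(round(float(v),1) for v in s) for s in seen])
E
python3 fit.py
```

```text
A [0.5978 0.1173] [(1432.8, 34.0, 0.0, -1.0), (1383.4, 26.0, 0.0, -1.0), (1367.8, 42.0, 0.0, -1.0)]
B [0.5395 0.0042] [(1609.7, 48.0, 0.0, -1.0), (1582.3, 40.0, 0.5, -1.0), (1560.1, 56.0, 0.0, -1.0)]
C [0.4264 0.0626] [(1383.9, 16.0, 1.0, -0.5), (1345.6, 8.0, 1.0, -0.5), (1341.2, 24.0, 1.0, -0.5)]
D [0.4847 0.1757] [(1024.4, 4.0, -0.5, -0.5), (1003.7, 12.0, -0.5, -0.5), (977.8, 20.0, -1.0, -1.0)]
```

```bash
cat > key.py <<'E'
from h import *
from scipy.ndimage import map_coordinates
from scipy.optimize import differential_evolution
def rect(x,y,yaw,z,lx=.044,ly=.018):
    q=np.array([[1,1],[-1,1],[-1,-1],[1,-1]])*[lx/2,ly/2]
    q=q@R.from_euler('z',yaw,degrees=True).as_matrix()[:2,:2].T
    return np.c_[q+[x,y],np.full(4,z)]
def hull(n,x,y,yaw,zc=.096):
    P=np.vstack([rect(x,y,yaw,zc+.02),rect(x,y,yaw,zc-.02)]); return cv2.convexHull(proj(n,P).astype(np.float32))[:,0]
def cost(v,ims,use=("top","side")):
    e=0
    for n in use:
        Q=hull(n,*v); cen=Q.mean(0); g=ims[n].mean(2)
        for a,b in zip(Q,np.roll(Q,-1,0)):
            L=np.linalg.norm(b-a)
            if L<1: continue
            nr=np.array([b[1]-a[1],a[0]-b[0]])/L; nr*=np.sign(nr@((a+b)/2-cen))
            s=a+(b-a)*np.linspace(.05,.95,12)[:,None]; f=lambda k:map_coordinates(g,[(s+nr*k)[:,1],(s+nr*k)[:,0]],order=1)
            e-=L*(f(1)-f(-1)).clip(-50,50).mean()
    return e
E
python3 - <<'E'
from key import *; from fit import sq
ims=dict(np.load("av.npz"))
p0=unproj("top",[422.5,262],.116)[0]; print(p0, unproj("side",[325,325],.116))
for use in(("top",),("side",),("top","side")):
    r=differential_evolution(cost,[(p0[0]-.02,p0[0]+.02),(p0[1]-.02,p0[1]+.02),(-45,45)],args=(ims,use),seed=1); print(use,r.x.round(4),r.fun)
k=r.x
def up(n,u,v,polys,h=13):
    s=260/(2*h); g=ims[n][v-h:v+h,u-h:u+h]; g=np.clip(g/g.max()*255*1.1,0,255).astype(np.uint8)
    g=cv2.resize(g,(260,260),interpolation=cv2.INTER_CUBIC)
    for q in polys: cv2.polylines(g,[(((q-[u-h,v-h]+.5)*s)).astype(np.int32)],True,(0,0,255),1)
    return g
c=unproj("top",[276,260],.129)[0]
Y=[34,48,16,4]; T=[]
for i in range(4):
    a=np.radians(17.7-90*i); p=np.array([c[0]+.09*np.cos(a),c[1]+.09*np.sin(a)])
    q=proj("side",sq(p,Y[i]))+[0,-1]; u,v=q.mean(0).astype(int); T.append(up("side",u,v,[q]))
for n in("top","side"):
    q=hull(n,*k); u,v=q.mean(0).astype(int); T.append(up(n,u,v,[q],20))
cv2.imwrite("pics/ov.png",np.vstack([np.hstack(T[:3]),np.hstack(T[3:])]))
E
```

```text
[ 0.51611543 -0.2439487   0.116     ] [[ 0.5170874 -0.237174   0.116    ]]
('top',) [ 0.5172 -0.2428 -0.9175] -2611.720401212083
('side',) [ 0.5174 -0.2388 -4.0954] -3121.3225709735457
('top', 'side') [ 0.5167 -0.2408  0.2891] -5165.522734144616
```

View pics/ov.png

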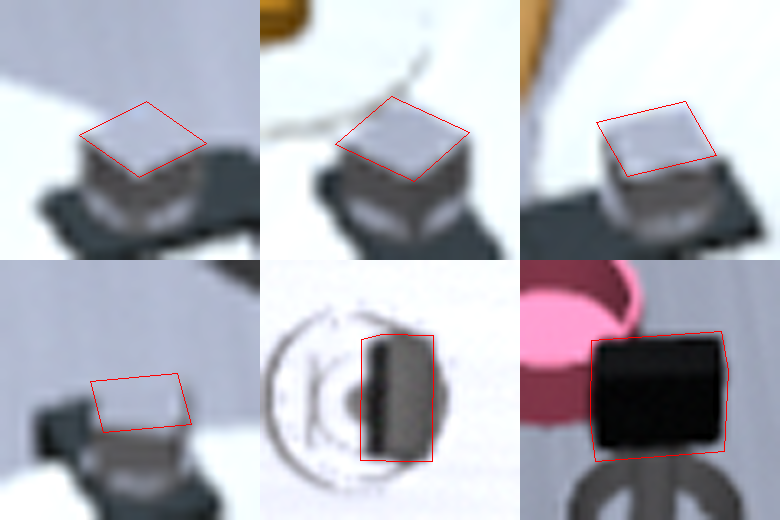

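The overlay shows the fitted squares on the four nut tops within about 1 px (C about 1 px off), and the black grip outlined in both views. So the yaws are A 34, B 48, C 16 and D 4, and the key is at (0.517,-0.241) with yaw ≈0. Next I compute the approach in tool axes.

```bash
cat > rel.py <<'E'
# rel.py x y z yaw ... : tool-axis shifts to world targets (from the measured pose)
import sys,numpy as np
from cell import env
from scipy.spatial.transform import Rotation as R
def rel(p,yaw,o=None):
    o=o or env.get_obs(); M=R.from_euler('xyz',o["tool_rot"],degrees=True)
    d=M.inv().apply(np.array(p)-o["tool_pos"]); t=np.radians((o["tool_rot"][2]-yaw+180)%360-180)
    return d,t
if __name__=="__main__":
    o=env.get_obs(); a=list(map(float,sys.argv[1:]))
    for i in range(0,len(a),4):
        d,t=rel(a[i:i+3],a[i+3],o); print("xyz",d.round(4),"turn",round(float(t),3))
E
cat > st.py <<'E'
from cell import env; o=env.get_obs()
print("t",round(float(o["time_s"]),2),"pos",o["tool_pos"].round(4),"rot",o["tool_rot"].round(2),"F",o["force"].round(1),"M",o["wrist_torque"].round(3),"w",round(float(o["grip_width"]),4),"g",round(float(o["grasp_force"]),1),"q7",round(float(o["qpos"][6]),1))
E
python3 rel.py .60 .2 .27 90  .517 -.241 .2 0
```

```text
xyz [-0.499  -0.2615 -0.0284] turn 1.231
xyz [-0.5677 -0.7049  0.0415] turn 2.802
```

```bash
python3 -m crank '[{"x":-0.499,"y":-0.2615,"z":-0.028,"turn":1.23},{"x":-0.499,"y":-0.2615,"z":-0.028,"turn":1.23},{"x":-0.499,"y":-0.2615,"z":-0.028,"turn":1.23},{"x":-0.499,"y":-0.2615,"z":-0.028,"turn":1.23},{"x":-0.499,"y":-0.2615,"z":-0.028,"turn":1.23},{"x":-0.499,"y":-0.2615,"z":-0.028,"turn":1.23},{"x":-0.499,"y":-0.2615,"z":-0.028,"turn":1.23},{"x":-0.499,"y":-0.2615,"z":-0.028,"turn":1.23},{"x":-0.499,"y":-0.2615,"z":-0.028,"turn":1.23}]' 0.087 20; python3 st.py; python3 rel.py .517 -.241 .2 0
```

```text
time_s: 1.72
tool_pos: [0.6001, 0.1998, 0.27]
tool_rot: [180.0, -0.0, 90.1]
force: [-0.3, 1.2, 0.1]
grip_width: 0.0869
grasp_force: 0.0
t 1.73 pos [0.6001 0.1998 0.27  ] rot [ 1.7996e+02 -4.0000e-02  9.0090e+01] F [-0.3  1.2  0.1] M [-0.016  0.041 -0.028] w 0.0869 g 0.0 q7 -16.1
xyz [-0.4408 -0.0838  0.0696] turn 1.572
```

```bash
python3 -m crank '[{"x":-0.441,"y":-0.084,"z":0.07,"turn":1.572},{"x":-0.441,"y":-0.084,"z":0.07,"turn":1.572},{"x":-0.441,"y":-0.084,"z":0.07,"turn":1.572},{"x":-0.441,"y":-0.084,"z":0.07,"turn":1.572},{"x":-0.441,"y":-0.084,"z":0.07,"turn":1.572},{"x":-0.441,"y":-0.084,"z":0.07,"turn":1.572},{"x":-0.441,"y":-0.084,"z":0.07,"turn":1.572},{"x":-0.441,"y":-0.084,"z":0.07,"turn":1.572},{"x":-0.441,"y":-0.084,"z":0.07,"turn":1.572},{"x":-0.441,"y":-0.084,"z":0.07,"turn":1.572}]'; python3 st.py; python3 rel.py .517 -.241 .1 0
python3 - <<'E'
from h import *
im=imaging.read_camera("side"); cv2.imwrite("pics/s1.png",cv2.convertScaleAbs(cv2.resize(im[250:390,240:420,::-1],None,fx=4,fy=4,interpolation=cv2.INTER_CUBIC),alpha=1.6))
E
```

```text
time_s: 2.98
tool_pos: [0.5153, -0.2401, 0.1995]
tool_rot: [-180.0, -0.0, 0.0]
force: [-0.7, 0.9, 0.2]
grip_width: 0.0868
grasp_force: 0.0
t 2.98 pos [ 0.5153 -0.2401  0.1995] rot [-1.7999e+02 -1.0000e-02  1.0000e-02] F [-0.7  0.9  0.2] M [-0.022  0.184 -0.033] w 0.0868 g 0.0 q7 -59.4
xyz [0.0017 0.001  0.0995] turn 0.0
```

View pics/s1.png

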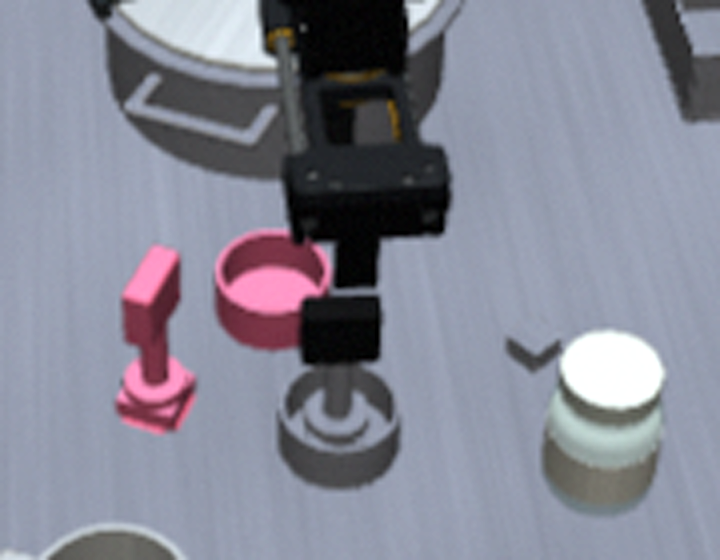

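The gripper hangs above the black key (side crop: grip at (341,330), fingers at (357,260)); pink key at (150,340) and jar are clear. I check whether that 16 px offset is just perspective.

```bash
python3 - <<'E'
from key import *
f=lambda P:(proj("side",P)-[240,250]+.5)*4
print("finger tip",f([.5153,-.29,.181]),"grip",f([.517,-.241,.096]),"cup rim",f([.517,-.241,.034]))
# cup rim circle fits
ims=np.load("av.npz"); g=np.array(ims["top"]).mean(2)
a=np.linspace(0,2*np.pi,60)
best=max((( -sum(map_coordinates(g,proj("top",np.c_[x+.033*np.cos(a),y+.033*np.sin(a),np.full(60,.034)])[:,::-1].T,order=1))/60,x,y) for x in np.arange(.49,.54,.001) for y in np.arange(-.27,-.2,.001)))
print("cup top",best)
g=np.array(ims["side"]).mean(2)
print(f([[.517+.035*np.cos(t),-.241+.035*np.sin(t),.034] for t in (0,np.pi)]))
E
```

```text
finger tip [[353.88435691 289.60822137]] grip [[341.7197638  332.26545745]] cup rim [[338.91753395 407.07290958]]
cup top (np.float64(-81.59570830672084), np.float64(0.518), np.float64(-0.236))
[[400.02503859 402.72633174]
 [277.49907797 411.44160541]]
```

Offset is perspective. Descend and grip.

```bash
python3 -m crank '[{"x":0.002,"y":0.001,"z":0.05},{"x":0.002,"y":0.001,"z":0.08},{"x":0.002,"y":0.001,"z":0.1},{"x":0.002,"y":0.001,"z":0.1}]'; python3 st.py; python3 -m crank '[{"z":0},{"z":0},{"z":0},{"z":0},{"z":0},{"z":0}]' 0.005 60; python3 st.py
```

```text
t 3.02 pos [ 0.5155 -0.2397  0.1995] rot [-1.7999e+02 -1.0000e-02  1.0000e-01] F [-0.   0.6 -0.2] M [-0.017  0.163 -0.009] w 0.0872 g 0.0 q7 -59.4
t 3.02 pos [ 0.5155 -0.2397  0.1995] rot [-1.7999e+02 -1.0000e-02  1.0000e-01] F [-0.   0.6 -0.2] M [-0.017  0.163 -0.009] w 0.0872 g 0.0 q7 -59.4invalid input
invalid input
```

```bash
python3 -m crank '[{"x":0.002,"y":0.001,"z":0.05,"turn":0},{"x":0.002,"y":0.001,"z":0.08,"turn":0},{"x":0.002,"y":0.001,"z":0.1,"turn":0},{"x":0.002,"y":0.001,"z":0.1,"turn":0}]' && python3 st.py && python3 -m crank '[{"x":0,"y":0,"z":0,"turn":0},{"x":0,"y":0,"z":0,"turn":0},{"x":0,"y":0,"z":0,"turn":0},{"x":0,"y":0,"z":0,"turn":0},{"x":0,"y":0,"z":0,"turn":0},{"x":0,"y":0,"z":0,"turn":0}]' 0.005 60; python3 st.py
```

```text
time_s: 3.52
tool_pos: [0.5168, -0.2403, 0.0985]
tool_rot: [-180.0, 0.1, 0.0]
force: [-0.3, 1.1, 0.1]
grip_width: 0.0872
grasp_force: 0.0
t 3.52 pos [ 0.5168 -0.2403  0.0985] rot [-1.7997e+02  1.3000e-01  5.0000e-02] F [-0.3  1.1  0.1] M [-0.025  0.16  -0.011] w 0.0872 g 0.0 q7 -55.0
time_s: 4.28
tool_pos: [0.5173, -0.2409, 0.0995]
tool_rot: [-180.0, 0.0, -0.0]
force: [0.9, 0.1, -0.0]
grip_width: 0.0348
grasp_force: 0.0
t 4.28 pos [ 0.5173 -0.2409  0.0995] rot [-1.7999e+02  0.0000e+00 -1.0000e-02] F [ 0.9  0.1 -0. ] M [-0.048  0.183 -0.002] w 0.0348 g 0.0 q7 -55.0
```

```bash
python3 -m crank '[{"x":0,"y":0,"z":0,"turn":0},{"x":0,"y":0,"z":0,"turn":0},{"x":0,"y":0,"z":0,"turn":0},{"x":0,"y":0,"z":0,"turn":0}]' && python3 st.py && python3 -m crank '[{"x":0,"y":0,"z":-0.02,"turn":0},{"x":0,"y":0,"z":-0.06,"turn":0},{"x":0,"y":0,"z":-0.11,"turn":0},{"x":0,"y":0,"z":-0.16,"turn":0},{"x":0,"y":0,"z":-0.16,"turn":0}]' ; python3 st.py; python3 rel.py .598 .1175 .26 124 .54 .0045 .26 138
```

```text
time_s: 4.78
tool_pos: [0.5174, -0.2409, 0.0994]
tool_rot: [-180.0, -0.0, -0.0]
force: [0.2, 0.0, -0.1]
grip_width: 0.0173
grasp_force: 59.8
t 4.78 pos [ 0.5174 -0.2409  0.0994] rot [-1.7999e+02 -0.0000e+00 -1.0000e-02] F [ 0.2  0.  -0.1] M [ 0.011  0.11  -0.024] w 0.0173 g 59.8 q7 -55.0
time_s: 5.4
tool_pos: [0.5193, -0.2426, 0.2648]
tool_rot: [179.9, -0.5, -0.0]
force: [-0.1, 0.3, -3.3]
grip_width: 0.0175
grasp_force: 59.8
t 5.4 pos [ 0.5193 -0.2426  0.2648] rot [ 1.7989e+02 -5.1000e-01 -5.0000e-02] F [-0.1  0.3 -3.3] M [-0.084  0.131 -0.008] w 0.0175 g 59.8 q7 -60.9
xyz [ 0.0784 -0.3602  0.0048] turn -2.165
xyz [ 0.0205 -0.2472  0.0045] turn -2.409
```

```bash
python3 -m crank '[{"x":0.011,"y":-0.03,"z":0,"turn":-0.1},{"x":0.022,"y":-0.08,"z":0,"turn":-0.27},{"x":0.022,"y":-0.135,"z":0,"turn":-0.44},{"x":0.022,"y":-0.19,"z":0,"turn":-0.62},{"x":0.022,"y":-0.23,"z":0,"turn":-0.77},{"x":0.022,"y":-0.246,"z":0,"turn":-0.838},{"x":0.022,"y":-0.246,"z":0,"turn":-0.838},{"x":0.022,"y":-0.246,"z":0,"turn":-0.838}]' ; python3 st.py
python3 - <<'E'
from key import *
ims={n:np.mean([imaging.read_camera(n).astype(float) for _ in range(2)],0)[:,:,::-1] for n in("top","side")}
g=ims["side"]; o=env.get_obs(); p=o["tool_pos"]; yaw=o["tool_rot"][2]
B=np.array([.5395,.0055])
f=lambda n,P,c:((proj(n,P)-c+.5)*8).astype(np.int32)
T=[]
for n in("top","side"):
    u,v=proj(n,[*p[:2],p[2]-.06])[0].astype(int); h=35; c=[u-h,v-h]
    im=np.clip(cv2.resize(ims[n][v-h:v+h,u-h:u+h],None,fx=5.6,fy=5.6,interpolation=cv2.INTER_CUBIC)*1.6,0,255).astype(np.uint8)
    k=p[2]-.0035
    for q,col in((rect(*p[:2],yaw,k-.092,.039,.039),(0,0,255)),(rect(*B,48,.135,.024,.024),(0,200,0)),(rect(*p[:2],yaw,k-.02),(255,0,255))):
        cv2.polylines(im,[((proj(n,q)-c+.5)*5.6).astype(np.int32)],True,col,1)
    T.append(im)
cv2.imwrite("pics/B1.png",np.hstack(T))
E
```

```text
time_s: 6.4
tool_pos: [0.5393, 0.0028, 0.2592]
tool_rot: [180.0, 0.1, 47.8]
force: [-0.0, -1.1, -3.5]
grip_width: 0.0175
grasp_force: 59.8
t 6.4 pos [0.5393 0.0028 0.2592] rot [1.7997e+02 7.0000e-02 4.7790e+01] F [-0.  -1.1 -3.5] M [-0.107  0.109  0.018] w 0.0175 g 59.8 q7 -43.0
```

View pics/B1.png

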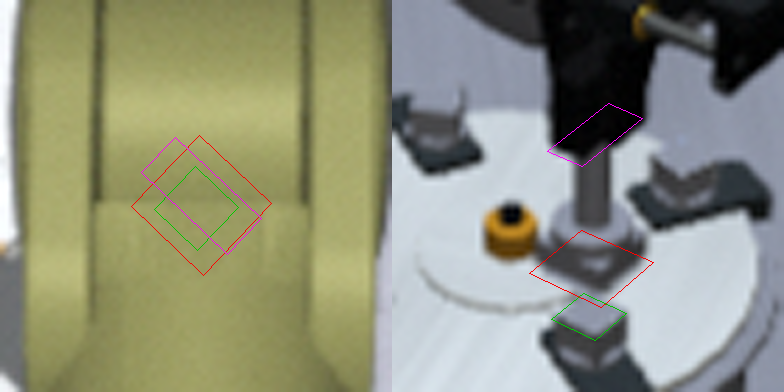

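The top view is blocked by the arm. The side view shows the held key above nut B, but the drawn mouth (red) lies about 20 crop px below and right of the socket actually seen (front corner about (597,287)). I look closer.

```bash
python3 - <<'E'
from key import *
im0=np.mean([imaging.read_camera("side").astype(float) for _ in range(3)],0)[:,:,::-1]
np.save("b2.npy",im0)
o=env.get_obs(); p=o["tool_pos"]; yaw=o["tool_rot"][2]; k=p[2]-.0035
u,v=proj("side",[*p[:2],k-.075])[0].astype(int); h=20; s=20; c=[u-h,v-h-4]; print(c)
im=np.clip(cv2.resize(im0[c[1]:c[1]+30,c[0]:c[0]+40],None,fx=s,fy=s,interpolation=cv2.INTER_CUBIC)*2,0,255).astype(np.uint8)
for q,col in((rect(*p[:2],yaw,k-.092,.039,.039),(0,0,255)),(rect(*p[:2],yaw,k-.092,.035,.035),(0,0,255)),(rect(.5395,.0055,48,.135,.024,.024),(0,200,0))):
    cv2.polylines(im,[((proj("side",q)-c+.5)*s).astype(np.int32)],True,col,1)
cv2.imwrite("pics/B2.png",im)
E
```

```text
[np.int64(303), np.int64(209)]
```

View pics/B2.png

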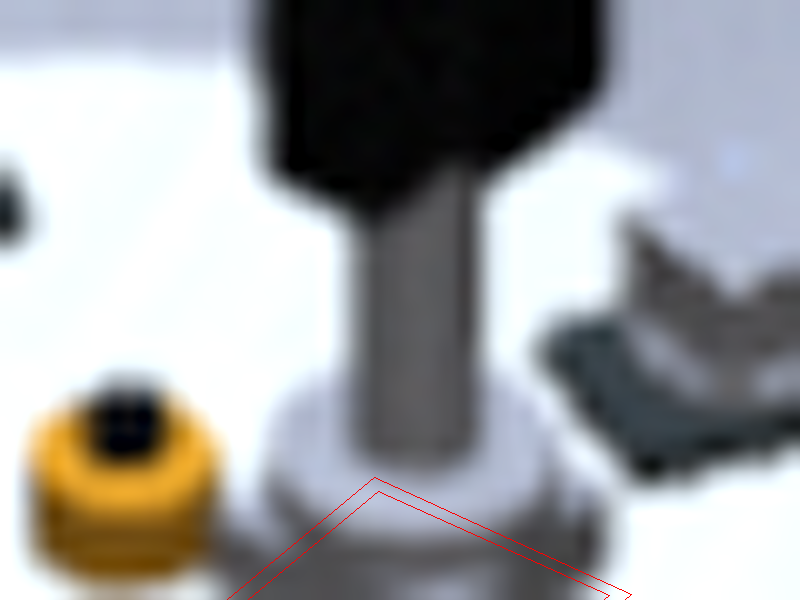

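The crop (cut too high) shows the shank at x≈420 and the socket collar spanning x≈215–605, about 1 px left of the prediction. I fit the socket numerically.

```bash
python3 - <<'E'
from key import *
from fit import score
im=np.load("b2.npy"); g=im.mean(2)
o=env.get_obs(); p=o["tool_pos"]; yaw=o["tool_rot"][2]; k=p[2]-.0035
print("shank proj u at grip bottom/top of collar",proj("side",[[*p[:2],k-.025],[*p[:2],k-.055]]), "obs",(420/20+303-.5))
def edges(Q,off):
    cen=Q.mean(0); e=0
    for a,b in zip(Q,np.roll(Q,-1,0)):
        L=np.linalg.norm(b-a)
        if L<1: continue
        nr=np.array([b[1]-a[1],a[0]-b[0]])/L; nr*=np.sign(nr@((a+b)/2-cen))
        if nr[1]<-.3: continue   # skip rear/top edges
        s=a+(b-a)*np.linspace(.05,.95,14)[:,None]+off; f=lambda t:map_coordinates(g,[(s+nr*t)[:,1],(s+nr*t)[:,0]],order=1)
        e+=L*(f(1)-f(-1)).clip(-60,60).mean()
    return e
for sz in(.039,):
  r=[]
  for y in range(30,66,3):
    P=np.vstack([rect(*p[:2],y,k-.092,sz,sz),rect(*p[:2],y,k-.078,sz,sz)]); Q=cv2.convexHull(proj("side",P).astype(np.float32))[:,0]
    r+=[(edges(Q,[du,dv]),y,du,dv) for du in np.arange(-4,4.1,.5) for dv in np.arange(-6,4.1,.5)]
  r.sort(reverse=True); print(sz,[tuple(round(float(v),1) for v in q) for q in r[:6]])
B=[.5395,.0042]
r=sorted(((score(g,"side",B,y,np.array([du,dv])),y,du,dv) for y in range(36,62,2) for du in np.arange(-3,3.1,.5) for dv in np.arange(-4,3.1,.5)),reverse=True)
print([tuple(round(float(v),1) for v in q) for q in r[:4]])
# gradient along u-centre column
print("col",proj("side",[*p[:2],k-.092]).round(1)); u=323
for v in range(228,268): print(v,im[v,315:335:3].mean(1).round().astype(int).tolist()) if v%2==0 else 0
E
```

```text
shank proj u at grip bottom/top of collar [[323.72067418 217.05019351]
 [323.41917877 227.10561615]] obs 323.5
0.039 [(1584.7, 45.0, -0.5, -2.0), (1584.3, 42.0, -0.5, -2.0), (1561.6, 39.0, -0.5, -2.0), (1554.7, 48.0, -0.5, -2.0), (1554.5, 42.0, 0.0, -2.0), (1550.2, 45.0, 0.0, -2.0)]
[(1652.1, 48.0, 0.0, -1.0), (1647.6, 46.0, 0.0, -1.0), (1646.1, 50.0, 0.0, -1.0), (1644.2, 44.0, 0.0, -1.0)]
col [[323.1 239.1]]
228 [134, 108, 43, 46, 83, 102, 33]
230 [134, 94, 42, 46, 83, 103, 34]
232 [123, 98, 78, 61, 93, 78, 105]
234 [96, 66, 96, 98, 86, 45, 90]
236 [44, 40, 44, 49, 44, 35, 87]
238 [44, 40, 44, 72, 56, 40, 123]
240 [103, 54, 40, 45, 36, 95, 134]
242 [131, 112, 69, 40, 71, 132, 135]
244 [132, 123, 98, 85, 126, 136, 135]
246 [99, 110, 95, 97, 110, 135, 135]
248 [136, 86, 97, 96, 103, 116, 136]
250 [107, 40, 71, 98, 46, 115, 136]
252 [29, 41, 41, 37, 37, 116, 137]
254 [70, 66, 42, 38, 66, 108, 135]
256 [137, 38, 74, 37, 61, 43, 135]
258 [137, 64, 35, 37, 35, 35, 115]
260 [136, 126, 31, 33, 33, 34, 55]
262 [137, 138, 61, 34, 34, 31, 30]
264 [138, 137, 118, 32, 30, 30, 24]
266 [105, 88, 74, 23, 18, 15, 14]
```

```bash
python3 st.py; python3 -m crank '[{"x":0,"y":0,"z":0.012,"turn":0},{"x":0,"y":0,"z":0.024,"turn":0},{"x":0,"y":0,"z":0.028,"turn":0},{"x":0,"y":0,"z":0.028,"turn":0}]' >/dev/null; python3 st.py; python3 -m crank '[{"x":0,"y":0,"z":0.002,"turn":0},{"x":0,"y":0,"z":0.004,"turn":0}]' >/dev/null; python3 st.py
```

```text
t 6.75 pos [0.5395 0.0044 0.2595] rot [ 1.7999e+02 -1.0000e-02  4.7930e+01] F [ 0.6  0.3 -3.2] M [-0.096  0.115 -0.006] w 0.0175 g 59.8 q7 -43.0
t 7.25 pos [0.5391 0.005  0.2309] rot [-1.7997e+02  5.0000e-02  4.8000e+01] F [-0.5  0.2 -2.3] M [-0.011  0.061  0.034] w 0.0175 g 59.8 q7 -42.5
t 7.5 pos [0.5396 0.005  0.2277] rot [ 1.7998e+02 -4.0000e-02  4.8000e+01] F [-0.5  0.4 -2.4] M [-0.075  0.12  -0.047] w 0.0178 g 59.8 q7 -42.4
```

No contact; mouth is 3 mm over the nut's top edge. Continue in small steps.

```bash
for i in 1; do python3 -m crank '[{"x":0,"y":0,"z":0.002,"turn":0},{"x":0,"y":0,"z":0.003,"turn":0}]' >/dev/null; python3 st.py; python3 -m crank '[{"x":0,"y":0,"z":0.002,"turn":0},{"x":0,"y":0,"z":0.003,"turn":0}]' >/dev/null; python3 st.py; done
```

```text
t 7.75 pos [0.5401 0.0054 0.2251] rot [ 1.7995e+02 -1.2000e-01  4.8010e+01] F [ 1.7  2.3 -1.6] M [ 0.403 -0.251 -0.005] w 0.0175 g 59.8 q7 -42.3
t 8.0 pos [0.5396 0.0057 0.2214] rot [-1.7999e+02 -6.0000e-02  4.8020e+01] F [ 1.   2.7 -2.4] M [ 0.579 -0.401 -0.025] w 0.0177 g 59.8 q7 -42.3
```

```bash
python3 -m crank '[{"x":0.001,"y":-0.0005,"z":0,"turn":0},{"x":0.002,"y":-0.0008,"z":0.002,"turn":0}]' >/dev/null; python3 st.py; python3 -m crank '[{"x":0,"y":0,"z":0.002,"turn":0},{"x":0,"y":0,"z":0.004,"turn":0},{"x":0,"y":0,"z":0.004,"turn":0}]' >/dev/null; python3 st.py
```

```text
t 8.25 pos [0.5397 0.0066 0.2192] rot [-1.7998e+02  8.0000e-02  4.7990e+01] F [-1.   0.4 -2.3] M [-0.04   0.054  0.043] w 0.0179 g 59.8 q7 -42.4
t 8.62 pos [0.5398 0.0068 0.2151] rot [-1.7997e+02  5.0000e-02  4.7990e+01] F [ 0.3  0.1 -2.2] M [-0.079  0.1   -0.024] w 0.0174 g 59.8 q7 -42.3
```

Key is seated freely on nut B (nut at about (0.540,0.0067)). Pass 1 now: turn in small steps, stop at the bite.

```bash
cat > ck.py <<'E'
# prints the twist about vertical and tool yaw; exit 1 once above the limit
import sys; from cell import env; o=env.get_obs(); m=o["wrist_torque"][2]
print("t %.2f yaw %.2f Mz %.3f F %s"%(o["time_s"],o["tool_rot"][2],m,o["force"].round(1))); sys.exit(int(m>float(sys.argv[1])))
E
python3 -m crank '[{"x":0,"y":0,"z":0.001,"turn":0.04},{"x":0,"y":0,"z":0.001,"turn":0.08}]' >/dev/null; python3 ck.py .25 && python3 -m crank '[{"x":0,"y":0,"z":0,"turn":0.03},{"x":0,"y":0,"z":0,"turn":0.06}]' >/dev/null; python3 ck.py .25 && python3 -m crank '[{"x":0,"y":0,"z":0,"turn":0.025},{"x":0,"y":0,"z":0,"turn":0.05}]' >/dev/null; python3 ck.py .25 && python3 -m crank '[{"x":0,"y":0,"z":0,"turn":0.025},{"x":0,"y":0,"z":0,"turn":0.05}]' >/dev/null; python3 ck.py .25 && python3 -m crank '[{"x":0,"y":0,"z":0,"turn":0.025},{"x":0,"y":0,"z":0,"turn":0.05}]' >/dev/null;  python3 ck.py .25 && python3 -m crank '[{"x":0,"y":0,"z":0,"turn":0.025},{"x":0,"y":0,"z":0,"turn":0.05}]' >/dev/null; python3 st.py
```

```text
t 8.88 yaw 43.33 Mz 0.012 F [ 0.3 -0.3 -3. ]
t 9.12 yaw 39.90 Mz 0.009 F [ 1.9  0.3 -2.7]
t 9.38 yaw 37.03 Mz -0.008 F [ 1.5  0.1 -3.4]
t 9.62 yaw 34.16 Mz 0.085 F [ 1.8 -0.  -2.1]
t 9.88 yaw 31.30 Mz 0.094 F [ 3.4 -1.1 -2.6]
t 10.12 pos [0.5407 0.0069 0.2147] rot [ 1.7995e+02 -6.0000e-02  2.8430e+01] F [ 4.1 -1.  -4.6] M [-0.222 -0.99   0.145] w 0.0175 g 59.8 q7 -61.7
```

```bash
python3 -m crank '[{"x":0.001,"y":0.0005,"z":0,"turn":0.02},{"x":0.001,"y":0.0005,"z":0,"turn":0.04}]' >/dev/null; python3 ck.py .3 && python3 -m crank '[{"x":0,"y":0,"z":0,"turn":0.02},{"x":0,"y":0,"z":0,"turn":0.04}]' >/dev/null; python3 ck.py .3 && python3 -m crank '[{"x":0,"y":0,"z":0,"turn":0.02},{"x":0,"y":0,"z":0,"turn":0.04}]' >/dev/null; python3 ck.py .3;  python3 st.py
```

```text
t 10.38 yaw 26.17 Mz 0.255 F [ 2.5 -0.6 -1.9]
t 10.62 yaw 23.88 Mz 0.405 F [ 1.8 -1.7 -1.1]
t 10.62 yaw 23.88 Mz 0.405 F [ 1.8 -1.7 -1.1]
t 10.62 pos [0.5412 0.0069 0.2146] rot [1.7999e+02 1.0000e-02 2.3880e+01] F [ 1.8 -1.7 -1.1] M [-0.45  -0.393  0.405] w 0.0179 g 59.9 q7 -66.2
```

```bash
python3 -m crank '[{"x":0,"y":0,"z":0,"turn":0.04},{"x":0,"y":0,"z":0,"turn":0.08}]' >/dev/null; python3 ck.py .3;  python3 -m crank '[{"x":0,"y":0,"z":0,"turn":-0.1},{"x":0,"y":0,"z":0,"turn":-0.2},{"x":0,"y":0,"z":0,"turn":-0.2}]' >/dev/null; python3 st.py;  python3 -m crank '[{"x":0,"y":0,"z":-0.01,"turn":0},{"x":0,"y":0,"z":-0.03,"turn":0},{"x":0,"y":0,"z":-0.045,"turn":0},{"x":0,"y":0,"z":-0.045,"turn":0}]' >/dev/null; python3 st.py; python3 rel.py .4852 .1782 .26 94
```

```text
t 10.88 yaw 19.25 Mz 0.389 F [ 2.6 -1.8 -1.2]
t 11.25 pos [0.5408 0.0073 0.2145] rot [-1.7993e+02  3.0000e-02  3.0690e+01] F [ 0.6 -0.2  0.2] M [-0.082  0.059  0.003] w 0.0175 g 59.8 q7 -59.4
t 11.75 pos [0.5419 0.0072 0.2608] rot [ 1.7998e+02 -1.3000e-01  3.0780e+01] F [ 0.6 -0.1 -3.2] M [-0.104  0.136  0.029] w 0.0175 g 59.8 q7 -60.2
xyz [ 0.0388 -0.1759  0.0009] turn -1.103
```

```bash
python3 -m crank '[{"x":0.007,"y":-0.03,"z":0,"turn":-0.18},{"x":0.018,"y":-0.08,"z":0,"turn":-0.37},{"x":0.029,"y":-0.13,"z":0,"turn":-0.55},{"x":0.036,"y":-0.165,"z":0,"turn":-0.74},{"x":0.039,"y":-0.176,"z":0,"turn":-0.92},{"x":0.039,"y":-0.176,"z":0,"turn":-1.103},{"x":0.039,"y":-0.176,"z":0.01,"turn":-1.103},{"x":0.039,"y":-0.176,"z":0.025,"turn":-1.103},{"x":0.039,"y":-0.176,"z":0.03,"turn":-1.103},{"x":0.039,"y":-0.176,"z":0.03,"turn":-1.103}]' >/dev/null; python3 st.py; python3 -m crank '[{"x":0,"y":0,"z":0.0015,"turn":0},{"x":0,"y":0,"z":0.003,"turn":0},{"x":0,"y":0,"z":0.0045,"turn":0}]' >/dev/null; python3 st.py
```

```text
t 13.0 pos [0.4843 0.178  0.2287] rot [-1.7993e+02  3.0000e-02  9.3940e+01] F [ 0.2  0.1 -1.8] M [-0.106  0.024  0.039] w 0.0176 g 59.8 q7 -18.3
t 13.38 pos [0.4849 0.1784 0.2264] rot [ 1.7995e+02 -6.0000e-02  9.4010e+01] F [-2.7 -1.2  9.5] M [-0.435  1.079  0.011] w 0.0177 g 59.9 q7 -18.2
```

```bash
python3 -m crank '[{"x":-0.0007,"y":-0.0015,"z":-0.001,"turn":0},{"x":-0.0007,"y":-0.0015,"z":0,"turn":0},{"x":-0.0007,"y":-0.0015,"z":0.001,"turn":0}]' >/dev/null; python3 st.py
```

```text
t 13.75 pos [0.4839 0.1781 0.226 ] rot [ 1.7986e+02 -1.1000e-01  9.4020e+01] F [-2.6  0.2 12.4] M [-0.176  0.909 -0.021] w 0.0172 g 59.8 q7 -18.2
```

```bash
python3 -m crank '[{"x":0,"y":-0.0015,"z":-0.001,"turn":0},{"x":0,"y":-0.0015,"z":0,"turn":0}]' >/dev/null; python3 st.py;  python3 -m crank '[{"x":0,"y":-0.0012,"z":0,"turn":0},{"x":0,"y":-0.0012,"z":0,"turn":0}]' >/dev/null; python3 st.py
```

```text
t 14.0 pos [0.4831 0.1779 0.2258] rot [ 1.7976e+02 -1.1000e-01  9.4010e+01] F [-0.6  0.1 10.4] M [ 0.044  0.071 -0.036] w 0.0175 g 59.8 q7 -18.3
t 14.25 pos [0.4826 0.1779 0.2259] rot [ 1.7966e+02 -1.2000e-01  9.4000e+01] F [2.1 1.2 6.6] M [ 0.217 -0.567 -0.023] w 0.0179 g 59.8 q7 -18.4
```

```bash
python3 - <<'E'
from fit import *
g=ims["side"].mean(2)
for nm,p in(("A",(.5978,.1173)),("C",(.4264,.0626)),("D",(.4827,.1755))):
    r=[(y,round(max(score(g,"side",np.array(p),y,np.array([du,dv])) for du in np.arange(-1,1.1,.25) for dv in np.arange(-1.5,.1,.25)))) for y in ({"A":range(20,50,3),"C":range(0,32,3),"D":range(-20,26,3)}[nm])]
    print(nm,r)
p=(.4827,.1755); u,v=proj("side",[*p,.135])[0].round().astype(int); print(u,v)
print(g[v-4:v+10,u-9:u+10].round().astype(int))
E
```

```text
A [(20, 1301), (23, 1359), (26, 1405), (29, 1429), (32, 1439), (35, 1435), (38, 1415), (41, 1385), (44, 1338), (47, 1289)]
C [(0, 1087), (3, 1242), (6, 1326), (9, 1382), (12, 1408), (15, 1408), (18, 1394), (21, 1377), (24, 1352), (27, 1323), (30, 1301)]
D [(-20, 909), (-17, 921), (-14, 918), (-11, 903), (-8, 767), (-5, 767), (-2, 766), (1, 1039), (4, 1028), (7, 1025), (10, 1020), (13, 1015), (16, 1002), (19, 994), (22, 979), (25, 970)]
295 210
[[ 95  95  94  94  95  95  94  94  94  94  95  95  96  93  91  93  93  94
   94]
 [ 95  94  94  94  95  95  94  94  94  94  95  95  94  92  85  89  93  93
   95]
 [ 95  94  84  80  75  82  91  93  93  93  93  93  93  94  74  84  94  94
   94]
 [ 76  71  57  48  40  64  87  92  92  93  93  93  93  98  72  80  94  94
   95]
 [ 38  33  32  33  33  70  90  93  92  92  93  93  93  94  71  82  94  93
   95]
 [ 23  31  33  33  30  61  73  76  79  80  82  86  88  74  60  85 101 102
  102]
 [ 14  27  32  33  28  38  42  48  52  55  59  63  67  56  66 103 118 120
  120]
 [ 15  20  30  34  38  45  45  44  44  44  44  44  44  39  69 112 128 129
  128]
 [ 24  20  26  31  61  57  45  44  44  44  44  44  43  39  69  99 123 129
  128]
 [ 86  90  63  36  65  59  45  44  45  44  44  44  44  44  72  79 113 128
  128]
 [129 131 111  58  41  42  44  58  62  56  53  55  52  48  55  50  89 122
  129]
 [132 131 130  81  31  28  41  61  68  65  64  63  53  42  34  32  52  92
  122]
 [132 130 130 110  67  33  33  42  45  52  55  49  40  34  32  32  31  50
  108]
 [131 130 129 130 111  58  28  34  34  35  36  34  33  33  32  29  27  26
   90]]
```

```bash
python3 - <<'E'
from h import *
ims=np.load("av.npz"); g=np.array(ims["side"]).mean(2)
def line(us,v0,v1):
    P=[]
    for u in us:
        c=g[v0:v1,u]; t=90; lo=44; m=(t+lo)/2
        i=np.where((c[:-1]>=m)&(c[1:]<m))[0][0]; P.append([u,v0+i+(c[i]-m)/(c[i]-c[i+1])])
    P=np.array(P); W=unproj("side",P,.135); s=np.polyfit(W[:,0],W[:,1],1); print(P.round(2).tolist(),"yaw",np.degrees(np.arctan(s[0])))
line(range(292,299),207,216)
E
```

```text
[[292.0, 211.2], [293.0, 211.32], [294.0, 211.44], [295.0, 211.53], [296.0, 211.65], [297.0, 211.82], [298.0, 212.0]] yaw -17.139511863656075
```

D's front edge gives yaw ≈ −17°, not 4°. Lift, turn the key to 73°, reseat.

```bash
python3 -m crank '[{"x":0,"y":0,"z":-0.006,"turn":0},{"x":0,"y":0.0006,"z":-0.008,"turn":0.18},{"x":0,"y":0.0012,"z":-0.008,"turn":0.36},{"x":0,"y":0.0012,"z":-0.003,"turn":0.36},{"x":0,"y":0.0012,"z":0,"turn":0.36}]' >/dev/null; python3 st.py;  python3 -m crank '[{"x":0,"y":0,"z":0.002,"turn":0},{"x":0,"y":0,"z":0.003,"turn":0}]' >/dev/null; python3 st.py
```

```text
t 14.88 pos [0.4825 0.1776 0.2256] rot [ 1.799e+02 -1.000e-01  7.361e+01] F [-2.6 -1.5 15.4] M [-0.369  0.622  0.014] w 0.0177 g 59.8 q7 -38.7
t 15.12 pos [0.482  0.1775 0.2207] rot [ 1.7995e+02 -3.0000e-02  7.3520e+01] F [ 1.2  1.5 -0.8] M [ 0.167 -0.587 -0.019] w 0.0176 g 59.8 q7 -38.8
```

```bash
python3 -m crank '[{"x":0.0006,"y":0.0004,"z":0.002,"turn":0},{"x":0.0006,"y":0.0004,"z":0.004,"turn":0},{"x":0.0006,"y":0.0004,"z":0.006,"turn":0},{"x":0.0006,"y":0.0004,"z":0.006,"turn":0}]' >/dev/null; python3 st.py;  python3 -m crank '[{"x":0,"y":0,"z":0,"turn":0.04},{"x":0,"y":0,"z":0,"turn":0.08}]' >/dev/null; python3 ck.py .25 && python3 -m crank '[{"x":0,"y":0,"z":0,"turn":0.03},{"x":0,"y":0,"z":0,"turn":0.06}]' >/dev/null; python3 ck.py .25 && python3 -m crank '[{"x":0,"y":0,"z":0,"turn":0.025},{"x":0,"y":0,"z":0,"turn":0.05}]' >/dev/null; python3 ck.py .25 && python3 -m crank '[{"x":0,"y":0,"z":0,"turn":0.025},{"x":0,"y":0,"z":0,"turn":0.05}]' >/dev/null;  python3 st.py
```

```text
t 15.62 pos [0.4821 0.1776 0.2145] rot [-1.7999e+02  3.0000e-02  7.3390e+01] F [ 3.4  0.1 -3.4] M [ 0.001 -0.689  0.028] w 0.0172 g 59.8 q7 -38.8
t 15.88 yaw 68.74 Mz 0.081 F [ 4.5  0.7 -3.2]
t 16.12 yaw 65.31 Mz 0.122 F [ 5.4  1.1 -5.7]
t 16.38 yaw 62.47 Mz 0.304 F [ 5.2  2.2 -6. ]
t 16.38 pos [0.4835 0.1781 0.2151] rot [ 1.7986e+02 -1.2000e-01  6.2470e+01] F [ 5.2  2.2 -6. ] M [ 0.367 -1.707  0.304] w 0.0176 g 59.9 q7 -49.7
```

```bash
python3 -m crank '[{"x":0.0012,"y":0.0011,"z":0,"turn":0.02},{"x":0.0012,"y":0.0011,"z":0,"turn":0.04}]' >/dev/null; python3 ck.py .36 && python3 -m crank '[{"x":0,"y":0,"z":0,"turn":0.02},{"x":0,"y":0,"z":0,"turn":0.04}]' >/dev/null; python3 ck.py .36 && python3 -m crank '[{"x":0,"y":0,"z":0,"turn":0.02},{"x":0,"y":0,"z":0,"turn":0.04}]' >/dev/null; python3 st.py
```

```text
t 16.62 yaw 60.18 Mz 0.380 F [ 3.7 -0.2 -2.3]
t 16.62 yaw 60.18 Mz 0.380 F [ 3.7 -0.2 -2.3]
t 16.62 pos [0.484  0.1784 0.215 ] rot [ 1.7997e+02 -1.0000e-02  6.0180e+01] F [ 3.7 -0.2 -2.3] M [ 0.081 -1.084  0.38 ] w 0.0176 g 59.9 q7 -51.9
```

```bash
python3 -m crank '[{"x":0,"y":0,"z":0,"turn":0.04},{"x":0,"y":0,"z":0,"turn":0.08}]' >/dev/null; python3 ck.py .3;  python3 -m crank '[{"x":0,"y":0,"z":0,"turn":-0.1},{"x":0,"y":0,"z":0,"turn":-0.2},{"x":0,"y":0,"z":0,"turn":-0.2}]' >/dev/null; python3 st.py;  python3 -m crank '[{"x":0,"y":0,"z":-0.01,"turn":0},{"x":0,"y":0,"z":-0.03,"turn":0},{"x":0,"y":0,"z":-0.045,"turn":0},{"x":0,"y":0,"z":-0.045,"turn":0}]' >/dev/null; python3 st.py; python3 rel.py .5984 .12 .26 123
```

```text
t 16.88 yaw 55.55 Mz 0.402 F [ 4.   1.1 -4.5]
t 17.25 pos [0.483  0.1781 0.2148] rot [-1.7991e+02  7.0000e-02  6.6980e+01] F [ 1.1  0.5 -2.4] M [-0.168 -0.245  0.071] w 0.0173 g 59.8 q7 -45.1
t 17.75 pos [0.4842 0.1786 0.2614] rot [ 1.7995e+02 -1.1000e-01  6.7050e+01] F [-0.2 -1.  -2.9] M [-0.059 -0.009  0.018] w 0.0176 g 59.8 q7 -45.6
xyz [-0.0094  0.1281  0.0015] turn -0.976
```

```bash
python3 -m crank '[{"x":-0.002,"y":0.025,"z":0,"turn":-0.18},{"x":-0.005,"y":0.07,"z":0,"turn":-0.36},{"x":-0.008,"y":0.11,"z":0,"turn":-0.54},{"x":-0.0094,"y":0.128,"z":0,"turn":-0.72},{"x":-0.0094,"y":0.128,"z":0,"turn":-0.88},{"x":-0.0094,"y":0.128,"z":0,"turn":-0.976},{"x":-0.0094,"y":0.128,"z":0.01,"turn":-0.976},{"x":-0.0094,"y":0.128,"z":0.024,"turn":-0.976},{"x":-0.0094,"y":0.128,"z":0.03,"turn":-0.976},{"x":-0.0094,"y":0.128,"z":0.03,"turn":-0.976}]' >/dev/null; python3 st.py; python3 -m crank '[{"x":0,"y":0,"z":0.0015,"turn":0},{"x":0,"y":0,"z":0.003,"turn":0},{"x":0,"y":0,"z":0.0045,"turn":0}]' >/dev/null; python3 st.py
```

```text
t 19.0 pos [0.5974 0.1198 0.229 ] rot [-1.7990e+02 -3.0000e-02  1.2298e+02] F [-0.3 -0.6 -2.6] M [-0.066  0.02   0.017] w 0.0174 g 59.8 q7 24.2
t 19.38 pos [0.5981 0.12   0.2258] rot [179.96  -0.   123.  ] F [-0.5 -0.3 -2.9] M [ 0.002  0.097 -0.018] w 0.0179 g 59.8 q7 24.3
```

Clean entry. Seat and turn.

```bash
python3 -m crank '[{"x":0,"y":0,"z":0.002,"turn":0},{"x":0,"y":0,"z":0.004,"turn":0}]' >/dev/null; python3 st.py; python3 -m crank '[{"x":0,"y":0,"z":0.003,"turn":0},{"x":0,"y":0,"z":0.006,"turn":0},{"x":0,"y":0,"z":0.007,"turn":0},{"x":0,"y":0,"z":0.007,"turn":0.02}]' >/dev/null; python3 st.py;  python3 -m crank '[{"x":0,"y":0,"z":0,"turn":0.04},{"x":0,"y":0,"z":0,"turn":0.08}]' >/dev/null; python3 ck.py .25 && python3 -m crank '[{"x":0,"y":0,"z":0,"turn":0.03},{"x":0,"y":0,"z":0,"turn":0.06}]' >/dev/null; python3 ck.py .25 && python3 -m crank '[{"x":0,"y":0,"z":0,"turn":0.025},{"x":0,"y":0,"z":0,"turn":0.05}]' >/dev/null; python3 ck.py .25 && python3 -m crank '[{"x":0,"y":0,"z":0,"turn":0.025},{"x":0,"y":0,"z":0,"turn":0.05}]' >/dev/null;  python3 st.py
```

```text
t 19.62 pos [0.598  0.1199 0.2214] rot [179.99  -0.   123.01] F [-0.2  0.1 -2.8] M [0.03  0.023 0.004] w 0.0178 g 59.8 q7 24.3
t 20.12 pos [0.5979 0.1198 0.2145] rot [-1.7999e+02 -1.0000e-02  1.2180e+02] F [-1.3  0.3 -1.6] M [-0.064  0.225  0.032] w 0.0177 g 59.8 q7 23.3
t 20.38 yaw 117.16 Mz 0.060 F [-0.2  0.7 -1.3]
t 20.62 yaw 113.74 Mz 0.024 F [-0.9  0.1 -0.8]
t 20.88 yaw 110.88 Mz 0.036 F [-1.   0.6 -1. ]
t 21.12 pos [0.5979 0.1201 0.2145] rot [ 1.7999e+02 -2.0000e-02  1.0803e+02] F [-1.2  1.  -1.6] M [0.078 0.349 0.006] w 0.0174 g 59.8 q7 9.9
```

```bash
python3 -m crank '[{"x":0,"y":0,"z":0,"turn":0.025},{"x":0,"y":0,"z":0,"turn":0.05}]' >/dev/null; python3 ck.py .25 && python3 -m crank '[{"x":0,"y":0,"z":0,"turn":0.025},{"x":0,"y":0,"z":0,"turn":0.05}]' >/dev/null; python3 ck.py .25 && python3 -m crank '[{"x":0,"y":0,"z":0,"turn":0.025},{"x":0,"y":0,"z":0,"turn":0.05}]' >/dev/null; python3 ck.py .25 && python3 -m crank '[{"x":0,"y":0,"z":0,"turn":0.025},{"x":0,"y":0,"z":0,"turn":0.05}]' >/dev/null; python3 ck.py .25 && python3 -m crank '[{"x":0,"y":0,"z":0,"turn":0.02},{"x":0,"y":0,"z":0,"turn":0.04}]' >/dev/null; python3 st.py
```

```text
t 21.38 yaw 105.17 Mz 0.131 F [-2.8  0.9 -0.1]
t 21.62 yaw 102.31 Mz 0.167 F [-3.8  1.6 -0.2]
t 21.88 yaw 99.46 Mz 0.290 F [-3.3  1.9  0.7]
t 21.88 yaw 99.46 Mz 0.290 F [-3.3  1.9  0.7]
t 21.88 pos [0.5975 0.1204 0.2145] rot [-1.7995e+02 -5.0000e-02  9.9460e+01] F [-3.3  1.9  0.7] M [0.593 1.345 0.29 ] w 0.0176 g 59.9 q7 1.5
```

```bash
python3 -m crank '[{"x":0.0006,"y":-0.0009,"z":0,"turn":0.02},{"x":0.0006,"y":-0.0009,"z":0,"turn":0.04}]' >/dev/null; python3 ck.py .37 && python3 -m crank '[{"x":0,"y":0,"z":0,"turn":0.015},{"x":0,"y":0,"z":0,"turn":0.03}]' >/dev/null; python3 ck.py .37 && python3 -m crank '[{"x":0,"y":0,"z":0,"turn":0.015},{"x":0,"y":0,"z":0,"turn":0.03}]' >/dev/null; python3 st.py
```

```text
t 22.12 yaw 97.18 Mz 0.431 F [-1.9  2.6 -0.2]
t 22.12 yaw 97.18 Mz 0.431 F [-1.9  2.6 -0.2]
t 22.12 pos [0.5972 0.1206 0.2145] rot [ 1.7996e+02 -1.0000e-02  9.7180e+01] F [-1.9  2.6 -0.2] M [0.61  0.852 0.431] w 0.0177 g 59.9 q7 -0.8
```

```bash
python3 -m crank '[{"x":0,"y":0,"z":0,"turn":0.035},{"x":0,"y":0,"z":0,"turn":0.07}]' >/dev/null; python3 ck.py .3;  python3 -m crank '[{"x":0,"y":0,"z":0,"turn":-0.1},{"x":0,"y":0,"z":0,"turn":-0.2},{"x":0,"y":0,"z":0,"turn":-0.2}]' >/dev/null; python3 st.py;  python3 -m crank '[{"x":0,"y":0,"z":-0.01,"turn":0},{"x":0,"y":0,"z":-0.03,"turn":0},{"x":0,"y":0,"z":-0.045,"turn":0},{"x":0,"y":0,"z":-0.045,"turn":0}]' >/dev/null; python3 st.py; python3 rel.py .428 .065 .26 103
```

```text
t 22.38 yaw 93.09 Mz 0.380 F [-2.2  2.7 -1.2]
t 22.75 pos [0.5979 0.1198 0.2146] rot [1.7989e+02 3.0000e-02 1.0449e+02] F [-0.1  1.8 -2.6] M [ 0.5   -0.081 -0.006] w 0.0177 g 59.8 q7 6.4
t 23.25 pos [0.5981 0.1197 0.2613] rot [1.7981e+02 3.0000e-02 1.0458e+02] F [-0.2 -0.2 -3.6] M [-0.08   0.073 -0.018] w 0.0178 g 59.8 q7 5.9
xyz [-0.0101 -0.1784  0.0007] turn 0.028
```

```bash
python3 -m crank '[{"x":-0.002,"y":-0.03,"z":0,"turn":0.028},{"x":-0.005,"y":-0.08,"z":0,"turn":0.028},{"x":-0.008,"y":-0.13,"z":0,"turn":0.028},{"x":-0.01,"y":-0.165,"z":0,"turn":0.028},{"x":-0.01,"y":-0.1784,"z":0,"turn":0.028},{"x":-0.01,"y":-0.1784,"z":0.01,"turn":0.028},{"x":-0.01,"y":-0.1784,"z":0.024,"turn":0.028},{"x":-0.01,"y":-0.1784,"z":0.03,"turn":0.028},{"x":-0.01,"y":-0.1784,"z":0.03,"turn":0.028}]' >/dev/null; python3 st.py; python3 -m crank '[{"x":0,"y":0,"z":0.0015,"turn":0},{"x":0,"y":0,"z":0.003,"turn":0},{"x":0,"y":0,"z":0.0045,"turn":0}]' >/dev/null; python3 st.py
```

```text
t 24.38 pos [0.4269 0.0654 0.2284] rot [-1.7988e+02  6.0000e-02  1.0306e+02] F [-0.1  0.3 -3. ] M [-0.142  0.026 -0.028] w 0.0176 g 59.8 q7 -3.5
t 24.75 pos [0.4271 0.0655 0.2251] rot [ 1.7997e+02 -1.0000e-02  1.0306e+02] F [-0.5 -0.2 -1.6] M [-0.077 -0.006  0.016] w 0.018 g 59.8 q7 -3.5
```

```bash
python3 -m crank '[{"x":0,"y":0,"z":0.002,"turn":0},{"x":0,"y":0,"z":0.004,"turn":0}]' >/dev/null; python3 st.py; python3 -m crank '[{"x":0,"y":0,"z":0.003,"turn":0},{"x":0,"y":0,"z":0.0065,"turn":0},{"x":0,"y":0,"z":0.0065,"turn":0.02}]' >/dev/null; python3 st.py;  python3 -m crank '[{"x":0,"y":0,"z":0,"turn":0.04},{"x":0,"y":0,"z":0,"turn":0.08}]' >/dev/null; python3 ck.py .25 && python3 -m crank '[{"x":0,"y":0,"z":0,"turn":0.03},{"x":0,"y":0,"z":0,"turn":0.06}]' >/dev/null; python3 ck.py .25 && python3 -m crank '[{"x":0,"y":0,"z":0,"turn":0.025},{"x":0,"y":0,"z":0,"turn":0.05}]' >/dev/null; python3 ck.py .25 && python3 -m crank '[{"x":0,"y":0,"z":0,"turn":0.025},{"x":0,"y":0,"z":0,"turn":0.05}]' >/dev/null;  python3 ck.py .25 && python3 -m crank '[{"x":0,"y":0,"z":0,"turn":0.025},{"x":0,"y":0,"z":0,"turn":0.05}]' >/dev/null; python3 st.py
```

```text
t 25.0 pos [0.4269 0.0654 0.2209] rot [ 1.7999e+02 -1.0000e-02  1.0307e+02] F [-0.1 -0.6 -2.4] M [-0.065  0.039  0.044] w 0.0175 g 59.8 q7 -3.4
t 25.38 pos [0.427  0.0654 0.2145] rot [180.    -0.   101.86] F [ 0.5 -0.7 -1. ] M [-0.15   0.043 -0.01 ] w 0.0178 g 59.8 q7 -4.5
t 25.62 yaw 97.21 Mz 0.045 F [-0.1 -1.3 -1.1]
t 25.88 yaw 93.79 Mz 0.045 F [-0.3 -0.6 -1.3]
t 26.12 yaw 90.94 Mz -0.003 F [-1.2 -0.6 -2.2]
t 26.38 yaw 88.08 Mz 0.026 F [-0.8 -0.7 -0.8]
t 26.62 pos [0.4266 0.0653 0.2144] rot [-1.7996e+02  2.0000e-02  8.5210e+01] F [-2.  -1.8 -0.4] M [-0.591  0.6    0.062] w 0.0176 g 59.8 q7 -20.9
```

```bash
python3 -m crank '[{"x":0,"y":0,"z":0,"turn":0.025},{"x":0,"y":0,"z":0,"turn":0.05}]' >/dev/null; python3 ck.py .25 && python3 -m crank '[{"x":-0.0006,"y":-0.0006,"z":0,"turn":0.025},{"x":-0.0006,"y":-0.0006,"z":0,"turn":0.05}]' >/dev/null; python3 ck.py .25 && python3 -m crank '[{"x":0,"y":0,"z":0,"turn":0.02},{"x":0,"y":0,"z":0,"turn":0.04}]' >/dev/null; python3 ck.py .3 && python3 -m crank '[{"x":0,"y":0,"z":0,"turn":0.02},{"x":0,"y":0,"z":0,"turn":0.04}]' >/dev/null; python3 st.py
```

```text
t 26.88 yaw 82.36 Mz 0.201 F [-3.  -1.8  0.2]
t 27.12 yaw 79.51 Mz 0.347 F [-0.3 -0.9 -2. ]
t 27.12 yaw 79.51 Mz 0.347 F [-0.3 -0.9 -2. ]
t 27.12 pos [0.4265 0.0651 0.2145] rot [ 1.7996e+02 -2.0000e-02  7.9510e+01] F [-0.3 -0.9 -2. ] M [-0.386  0.274  0.347] w 0.018 g 59.9 q7 -26.5
```

```bash
python3 -m crank '[{"x":0,"y":0,"z":0,"turn":0.045},{"x":0,"y":0,"z":0,"turn":0.09}]' >/dev/null; python3 ck.py .3;  python3 -m crank '[{"x":0,"y":0,"z":0,"turn":-0.1},{"x":0,"y":0,"z":0,"turn":-0.2},{"x":0,"y":0,"z":0,"turn":-0.2}]' >/dev/null; python3 st.py;  python3 -m crank '[{"x":0,"y":0,"z":-0.01,"turn":0},{"x":0,"y":0,"z":-0.03,"turn":0},{"x":0,"y":0,"z":-0.045,"turn":0},{"x":0,"y":0,"z":-0.045,"turn":0}]' >/dev/null; python3 st.py; python3 rel.py .5409 .007 .26 31
```

```text
t 27.38 yaw 74.32 Mz 0.323 F [-0.1 -0.8 -2.3]
t 27.75 pos [0.4267 0.0654 0.2146] rot [ 1.7994e+02 -6.0000e-02  8.5760e+01] F [-0.4  0.9 -2.8] M [-0.111  0.073 -0.053] w 0.0175 g 59.8 q7 -20.3
t 28.25 pos [0.4273 0.0652 0.261 ] rot [ 1.7983e+02 -9.0000e-02  8.5840e+01] F [-0.2  0.9 -2.4] M [-0.061  0.046  0.016] w 0.0176 g 59.8 q7 -20.8
xyz [-0.0498  0.1176  0.0013] turn 0.957
```

```bash
python3 -m crank '[{"x":-0.01,"y":0.025,"z":0,"turn":0.17},{"x":-0.028,"y":0.065,"z":0,"turn":0.34},{"x":-0.042,"y":0.1,"z":0,"turn":0.51},{"x":-0.05,"y":0.1176,"z":0,"turn":0.68},{"x":-0.05,"y":0.1176,"z":0,"turn":0.85},{"x":-0.05,"y":0.1176,"z":0,"turn":0.957},{"x":-0.05,"y":0.1176,"z":0.01,"turn":0.957},{"x":-0.05,"y":0.1176,"z":0.024,"turn":0.957},{"x":-0.05,"y":0.1176,"z":0.03,"turn":0.957},{"x":-0.05,"y":0.1176,"z":0.03,"turn":0.957}]' >/dev/null; python3 st.py; python3 -m crank '[{"x":0,"y":0,"z":0.0015,"turn":0},{"x":0,"y":0,"z":0.003,"turn":0},{"x":0,"y":0,"z":0.0045,"turn":0},{"x":0,"y":0,"z":0.0065,"turn":0}]' >/dev/null; python3 st.py
```

```text
t 29.5 pos [0.5395 0.0066 0.2286] rot [-1.7997e+02  8.0000e-02  3.1080e+01] F [ 0.3 -0.  -2.3] M [-0.131  0.111 -0.017] w 0.0175 g 59.8 q7 -59.7
t 30.0 pos [0.5401 0.0066 0.223 ] rot [ 1.7999e+02 -3.0000e-02  3.1050e+01] F [-0.6 -0.6 -3.6] M [-0.097  0.057  0.026] w 0.0177 g 59.8 q7 -59.5
```

```bash
python3 -m crank '[{"x":0.0004,"y":0,"z":0.004,"turn":0},{"x":0.0006,"y":0,"z":0.0085,"turn":0},{"x":0.0006,"y":0,"z":0.0085,"turn":0.05},{"x":0.0006,"y":0,"z":0.0085,"turn":0.1},{"x":0.0006,"y":0,"z":0.0085,"turn":0.15},{"x":0.0006,"y":0,"z":0.0085,"turn":0.2}]' >/dev/null; python3 st.py; python3 -m crank '[{"x":0,"y":0,"z":0,"turn":0.04},{"x":0,"y":0,"z":0,"turn":0.08},{"x":0,"y":0,"z":0,"turn":0.12}]' >/dev/null; python3 ck.py .5 && python3 -m crank '[{"x":0,"y":0,"z":0,"turn":0.03},{"x":0,"y":0,"z":0,"turn":0.05}]' >/dev/null; python3 ck.py .5 && python3 -m crank '[{"x":0,"y":0,"z":0,"turn":0.02},{"x":0,"y":0,"z":0,"turn":0.04}]' >/dev/null; python3 ck.py .5 && python3 -m crank '[{"x":0,"y":0,"z":0,"turn":0.015},{"x":0,"y":0,"z":0,"turn":0.03}]' >/dev/null; python3 st.py
```

```text
t 30.75 pos [0.5412 0.0067 0.2145] rot [ 1.7994e+02 -8.0000e-02  1.9540e+01] F [ 1.8 -1.5 -2.4] M [-0.245 -0.213  0.327] w 0.0175 g 59.9 q7 -70.8
t 31.12 yaw 12.69 Mz 0.394 F [ 1.9 -0.4 -2.6]
t 31.38 yaw 9.81 Mz 0.405 F [ 2.8 -1.7 -3.2]
t 31.62 yaw 7.48 Mz 0.430 F [ 3.6 -1.6 -3.6]
t 31.88 pos [0.5409 0.0066 0.2146] rot [ 1.7997e+02 -6.0000e-02  5.7700e+00] F [ 4.1 -2.5 -4.4] M [-0.756 -1.156  0.461] w 0.0179 g 59.9 q7 -84.5
```

```bash
python3 -m crank '[{"x":0.0007,"y":0.0004,"z":0,"turn":0.015},{"x":0.0007,"y":0.0004,"z":0,"turn":0.03}]' >/dev/null; python3 ck.py .55 && python3 -m crank '[{"x":0,"y":0,"z":0,"turn":0.015},{"x":0,"y":0,"z":0,"turn":0.03}]' >/dev/null; python3 ck.py .55 && python3 -m crank '[{"x":0,"y":0,"z":0,"turn":0.015},{"x":0,"y":0,"z":0,"turn":0.03}]' >/dev/null; python3 ck.py .55 && python3 -m crank '[{"x":0,"y":0,"z":0,"turn":0.015},{"x":0,"y":0,"z":0,"turn":0.03}]' >/dev/null; python3 st.py
```

```text
t 32.12 yaw 4.07 Mz 0.489 F [ 3.3 -2.9 -3.3]
t 32.38 yaw 2.36 Mz 0.593 F [ 2.3 -2.5 -2.5]
t 32.38 yaw 2.36 Mz 0.593 F [ 2.3 -2.5 -2.5]
t 32.38 pos [0.5412 0.0065 0.2146] rot [179.99  -0.     2.36] F [ 2.3 -2.5 -2.5] M [-0.8   -0.824  0.593] w 0.0174 g 60.1 q7 -87.8
```

```bash
python3 -m crank '[{"x":0,"y":0,"z":0,"turn":0.01},{"x":0,"y":0,"z":0,"turn":0.02}]' >/dev/null; python3 ck.py .3;  python3 -m crank '[{"x":0,"y":0,"z":0,"turn":-0.1},{"x":0,"y":0,"z":0,"turn":-0.2},{"x":0,"y":0,"z":0,"turn":-0.24},{"x":0,"y":0,"z":0,"turn":-0.24}]' >/dev/null; python3 st.py;  python3 -m crank '[{"x":0,"y":0,"z":-0.01,"turn":0},{"x":0,"y":0,"z":-0.03,"turn":0},{"x":0,"y":0,"z":-0.045,"turn":0},{"x":0,"y":0,"z":-0.045,"turn":0}]' >/dev/null; python3 st.py; python3 rel.py .4842 .1781 .26 67
```

```text
t 32.62 yaw 1.22 Mz 0.769 F [ 3.6 -2.8 -2. ]
t 33.12 pos [0.5407 0.0069 0.2145] rot [-1.7991e+02  5.0000e-02  1.4890e+01] F [ 1.2 -2.2 -1.1] M [-0.367 -0.253 -0.005] w 0.0178 g 59.8 q7 -75.3
t 33.62 pos [0.5416 0.0069 0.2608] rot [-1.7996e+02 -1.1000e-01  1.4990e+01] F [-0.3 -0.2 -2.9] M [-0.061  0.094  0.027] w 0.0175 g 59.8 q7 -76.1
xyz [-0.0112 -0.1802  0.001 ] turn -0.908
```

```bash
python3 -m crank '[{"x":-0.002,"y":-0.03,"z":0,"turn":-0.17},{"x":-0.005,"y":-0.08,"z":0,"turn":-0.34},{"x":-0.008,"y":-0.13,"z":0,"turn":-0.51},{"x":-0.011,"y":-0.17,"z":0,"turn":-0.68},{"x":-0.011,"y":-0.18,"z":0,"turn":-0.85},{"x":-0.011,"y":-0.18,"z":0,"turn":-0.908},{"x":-0.011,"y":-0.18,"z":0.01,"turn":-0.908},{"x":-0.011,"y":-0.18,"z":0.024,"turn":-0.908},{"x":-0.011,"y":-0.18,"z":0.03,"turn":-0.908},{"x":-0.011,"y":-0.18,"z":0.03,"turn":-0.908}]' >/dev/null; python3 st.py; python3 -m crank '[{"x":0,"y":0,"z":0.0015,"turn":0},{"x":0,"y":0,"z":0.003,"turn":0},{"x":0,"y":0,"z":0.0045,"turn":0},{"x":0,"y":0,"z":0.0065,"turn":0}]' >/dev/null; python3 st.py
```

```text
t 34.88 pos [0.4836 0.1773 0.2286] rot [-1.7994e+02  7.0000e-02  6.6990e+01] F [-0.5  0.9 -1.8] M [-0.083  0.042  0.006] w 0.0178 g 59.8 q7 -45.3
t 35.38 pos [0.4841 0.1776 0.223 ] rot [ 1.7999e+02 -2.0000e-02  6.7030e+01] F [ 1.1  1.1 -2.6] M [-0.116  0.118 -0.026] w 0.0175 g 59.8 q7 -45.2
```

```bash
python3 -m crank '[{"x":0.0006,"y":0,"z":0.004,"turn":0},{"x":0.0006,"y":0,"z":0.0085,"turn":0},{"x":0.0006,"y":0,"z":0.0085,"turn":0.05},{"x":0.0006,"y":0,"z":0.0085,"turn":0.1},{"x":0.0006,"y":0,"z":0.0085,"turn":0.15},{"x":0.0006,"y":0,"z":0.0085,"turn":0.2}]' >/dev/null; python3 st.py; python3 -m crank '[{"x":0,"y":0,"z":0,"turn":0.04},{"x":0,"y":0,"z":0,"turn":0.08},{"x":0,"y":0,"z":0,"turn":0.12}]' >/dev/null; python3 ck.py .5 && python3 -m crank '[{"x":0,"y":0,"z":0,"turn":0.03},{"x":0,"y":0,"z":0,"turn":0.05}]' >/dev/null; python3 ck.py .5 && python3 -m crank '[{"x":0,"y":0,"z":0,"turn":0.02},{"x":0,"y":0,"z":0,"turn":0.04}]' >/dev/null; python3 ck.py .5 && python3 -m crank '[{"x":0,"y":0,"z":0,"turn":0.015},{"x":0,"y":0,"z":0,"turn":0.03}]' >/dev/null; python3 st.py
```

```text
t 36.12 pos [0.4845 0.1784 0.2145] rot [ 1.7997e+02 -4.0000e-02  5.5540e+01] F [ 0.9  0.1 -1.8] M [-0.074 -0.057  0.39 ] w 0.0175 g 59.9 q7 -56.6
t 36.50 yaw 48.69 Mz 0.459 F [ 0.7 -0.  -1.9]
t 36.75 yaw 45.80 Mz 0.401 F [ 1.  -0.5 -2.7]
t 37.00 yaw 43.47 Mz 0.417 F [ 2.9  0.2 -2.3]
t 37.25 pos [0.4846 0.1781 0.2145] rot [ 1.7998e+02 -4.0000e-02  4.1760e+01] F [ 1.7 -0.  -4. ] M [-0.039 -0.772  0.393] w 0.0176 g 59.9 q7 -70.3
```

```bash
python3 -m crank '[{"x":0,"y":0,"z":0,"turn":0.015},{"x":0,"y":0,"z":0,"turn":0.03}]' >/dev/null; python3 ck.py .54 && python3 -m crank '[{"x":0,"y":0,"z":0,"turn":0.01},{"x":0,"y":0,"z":0,"turn":0.025}]' >/dev/null; python3 ck.py .54 && python3 -m crank '[{"x":0,"y":0,"z":0,"turn":0.01},{"x":0,"y":0,"z":0,"turn":0.025}]' >/dev/null; python3 ck.py .54 && python3 -m crank '[{"x":0,"y":0,"z":0,"turn":0.01},{"x":0,"y":0,"z":0,"turn":0.02}]' >/dev/null; python3 ck.py .54 && python3 -m crank '[{"x":0,"y":0,"z":0,"turn":0.01},{"x":0,"y":0,"z":0,"turn":0.02}]' >/dev/null; python3 st.py
```

```text
t 37.50 yaw 40.05 Mz 0.537 F [ 3.9  0.2 -3.7]
t 37.75 yaw 38.62 Mz 0.637 F [ 3.7 -0.4 -4.8]
t 37.75 yaw 38.62 Mz 0.637 F [ 3.7 -0.4 -4.8]
t 37.75 yaw 38.62 Mz 0.637 F [ 3.7 -0.4 -4.8]
t 37.75 pos [0.4845 0.1781 0.2146] rot [ 1.7998e+02 -3.0000e-02  3.8620e+01] F [ 3.7 -0.4 -4.8] M [-0.079 -1.063  0.637] w 0.0175 g 60.0 q7 -73.4
```

```bash
python3 -m crank '[{"x":0,"y":0,"z":0,"turn":-0.1},{"x":0,"y":0,"z":0,"turn":-0.2},{"x":0,"y":0,"z":0,"turn":-0.23},{"x":0,"y":0,"z":0,"turn":-0.23}]' >/dev/null; python3 st.py;  python3 -m crank '[{"x":0,"y":0,"z":-0.01,"turn":0},{"x":0,"y":0,"z":-0.03,"turn":0},{"x":0,"y":0,"z":-0.045,"turn":0},{"x":0,"y":0,"z":-0.045,"turn":0}]' >/dev/null; python3 st.py; python3 rel.py .5977 .1202 .26 104.5
```

```text
t 38.25 pos [0.4837 0.1782 0.2145] rot [-1.7993e+02  4.0000e-02  5.1740e+01] F [ 0.3  0.8 -0.7] M [-0.064 -0.106  0.035] w 0.0179 g 59.8 q7 -60.3
t 38.75 pos [0.4848 0.1784 0.261 ] rot [ 1.7996e+02 -1.3000e-01  5.1820e+01] F [-0.6 -0.  -2.3] M [-0.138  0.125  0.007] w 0.0176 g 59.8 q7 -60.8
xyz [0.0241 0.1247 0.0011] turn -0.919
```

```bash
python3 -m crank '[{"x":0.005,"y":0.025,"z":0,"turn":-0.17},{"x":0.013,"y":0.07,"z":0,"turn":-0.34},{"x":0.021,"y":0.11,"z":0,"turn":-0.51},{"x":0.024,"y":0.1247,"z":0,"turn":-0.68},{"x":0.024,"y":0.1247,"z":0,"turn":-0.85},{"x":0.024,"y":0.1247,"z":0,"turn":-0.919},{"x":0.024,"y":0.1247,"z":0.01,"turn":-0.919},{"x":0.024,"y":0.1247,"z":0.024,"turn":-0.919},{"x":0.024,"y":0.1247,"z":0.03,"turn":-0.919},{"x":0.024,"y":0.1247,"z":0.03,"turn":-0.919}]' >/dev/null; python3 st.py; python3 -m crank '[{"x":0,"y":0,"z":0.0015,"turn":0},{"x":0,"y":0,"z":0.003,"turn":0},{"x":0,"y":0,"z":0.0045,"turn":0},{"x":0,"y":0,"z":0.0065,"turn":0}]' >/dev/null; python3 st.py
```

```text
t 40.0 pos [0.5966 0.1199 0.2284] rot [-1.7990e+02  1.0000e-02  1.0448e+02] F [-0.2  0.2 -2. ] M [-0.013  0.005 -0.013] w 0.0174 g 59.8 q7 5.4
t 40.5 pos [0.5972 0.12   0.2231] rot [179.98  -0.   104.5 ] F [ 1.2 -0.5 -3.5] M [-0.122  0.032 -0.015] w 0.0174 g 59.8 q7 5.5
```

```bash
python3 -m crank '[{"x":0,"y":0,"z":0.004,"turn":0},{"x":0,"y":0,"z":0.0085,"turn":0},{"x":0,"y":0,"z":0.0085,"turn":0.05},{"x":0,"y":0,"z":0.0085,"turn":0.1},{"x":0,"y":0,"z":0.0085,"turn":0.15},{"x":0,"y":0,"z":0.0085,"turn":0.2}]' >/dev/null; python3 st.py; python3 -m crank '[{"x":0,"y":0,"z":0,"turn":0.04},{"x":0,"y":0,"z":0,"turn":0.08},{"x":0,"y":0,"z":0,"turn":0.12}]' >/dev/null; python3 ck.py .5 && python3 -m crank '[{"x":0,"y":0,"z":0,"turn":0.03},{"x":0,"y":0,"z":0,"turn":0.05}]' >/dev/null; python3 ck.py .5 && python3 -m crank '[{"x":0,"y":0,"z":0,"turn":0.02},{"x":0,"y":0,"z":0,"turn":0.04}]' >/dev/null; python3 ck.py .5 && python3 -m crank '[{"x":0,"y":0,"z":0,"turn":0.015},{"x":0,"y":0,"z":0,"turn":0.03}]' >/dev/null; python3 st.py
```

```text
t 41.25 pos [0.5971 0.1208 0.2145] rot [ 1.7998e+02 -5.0000e-02  9.3030e+01] F [-0.5  0.9 -1.8] M [0.152 0.1   0.414] w 0.0176 g 59.9 q7 -5.6
t 41.62 yaw 86.19 Mz 0.418 F [ 0.2  0.9 -2.1]
t 41.88 yaw 83.30 Mz 0.431 F [ 0.7  0.8 -1.2]
t 42.12 yaw 80.97 Mz 0.397 F [ 0.5  3.  -2.2]
t 42.38 pos [0.5973 0.1205 0.2146] rot [ 1.7998e+02 -5.0000e-02  7.9250e+01] F [ 1.5  2.7 -2.6] M [ 0.816 -0.37   0.397] w 0.0178 g 59.9 q7 -19.0
```

```bash
python3 -m crank '[{"x":0.0006,"y":0,"z":0,"turn":0.015},{"x":0.0006,"y":0,"z":0,"turn":0.03}]' >/dev/null; python3 ck.py .54 && python3 -m crank '[{"x":0,"y":0,"z":0,"turn":0.01},{"x":0,"y":0,"z":0,"turn":0.025}]' >/dev/null; python3 ck.py .54 && python3 -m crank '[{"x":0,"y":0,"z":0,"turn":0.01},{"x":0,"y":0,"z":0,"turn":0.025}]' >/dev/null; python3 ck.py .54 && python3 -m crank '[{"x":0,"y":0,"z":0,"turn":0.01},{"x":0,"y":0,"z":0,"turn":0.02}]' >/dev/null; python3 ck.py .54 && python3 -m crank '[{"x":0,"y":0,"z":0,"turn":0.01},{"x":0,"y":0,"z":0,"turn":0.02}]' >/dev/null; python3 st.py
```

```text
t 42.62 yaw 77.52 Mz 0.510 F [ 1.   3.5 -2.7]
t 42.88 yaw 76.10 Mz 0.554 F [ 2.1  3.4 -2. ]
t 42.88 yaw 76.10 Mz 0.554 F [ 2.1  3.4 -2. ]
t 42.88 yaw 76.10 Mz 0.554 F [ 2.1  3.4 -2. ]
t 42.88 pos [0.5973 0.1206 0.2146] rot [ 1.7998e+02 -1.0000e-02  7.6100e+01] F [ 2.1  3.4 -2. ] M [ 0.733 -0.41   0.554] w 0.0173 g 60.0 q7 -22.1
```

Rising; a hair more to clear the noise, then ease off, lift, and go to C.

```bash
python3 -m crank '[{"x":0,"y":0,"z":0,"turn":0.01},{"x":0,"y":0,"z":0,"turn":0.02}]' >/dev/null; python3 ck.py .5;python3 -m crank '[{"x":0,"y":0,"z":0,"turn":-0.1},{"x":0,"y":0,"z":0,"turn":-0.2},{"x":0,"y":0,"z":0,"turn":-0.24},{"x":0,"y":0,"z":0,"turn":-0.24}]' >/dev/null; python3 st.py;  python3 -m crank '[{"x":0,"y":0,"z":-0.01,"turn":0},{"x":0,"y":0,"z":-0.03,"turn":0},{"x":0,"y":0,"z":-0.045,"turn":0},{"x":0,"y":0,"z":-0.045,"turn":0}]' >/dev/null; python3 st.py; python3 rel.py .4268 .0652 .26 86
```

```text
t 43.12 yaw 74.96 Mz 0.635 F [ 1.9  3.9 -3. ]
t 43.62 pos [0.5971 0.1199 0.2145] rot [-1.7998e+02  2.0000e-02  8.8610e+01] F [ 1.7  1.7 -1.2] M [ 0.525 -0.28  -0.032] w 0.0176 g 59.8 q7 -9.9
t 44.12 pos [0.598  0.1198 0.2611] rot [ 1.7986e+02 -1.0000e-02  8.8670e+01] F [ 0.3  0.4 -3.3] M [-0.049  0.093  0.006] w 0.0174 g 59.8 q7 -10.3
xyz [-0.0586 -0.1698  0.0007] turn 0.047
```

```bash
python3 -m crank '[{"x":-0.01,"y":-0.03,"z":0,"turn":0.047},{"x":-0.027,"y":-0.08,"z":0,"turn":0.047},{"x":-0.044,"y":-0.13,"z":0,"turn":0.047},{"x":-0.055,"y":-0.16,"z":0,"turn":0.047},{"x":-0.0586,"y":-0.17,"z":0,"turn":0.047},{"x":-0.0586,"y":-0.17,"z":0.01,"turn":0.047},{"x":-0.0586,"y":-0.17,"z":0.024,"turn":0.047},{"x":-0.0586,"y":-0.17,"z":0.03,"turn":0.047},{"x":-0.0586,"y":-0.17,"z":0.03,"turn":0.047}]' >/dev/null; python3 st.py; python3 -m crank '[{"x":0,"y":0,"z":0.0015,"turn":0},{"x":0,"y":0,"z":0.003,"turn":0},{"x":0,"y":0,"z":0.0045,"turn":0},{"x":0,"y":0,"z":0.0065,"turn":0}]' >/dev/null; python3 st.py
```

```text
t 45.25 pos [0.4259 0.0656 0.2284] rot [-1.799e+02  8.000e-02  8.604e+01] F [ 0.1 -0.2 -2.1] M [-0.083  0.086  0.049] w 0.0178 g 59.8 q7 -20.4
t 45.75 pos [0.4261 0.0657 0.223 ] rot [ 1.7998e+02 -2.0000e-02  8.6050e+01] F [-0.3 -0.1 -2.8] M [-0.128  0.065  0.011] w 0.0179 g 59.8 q7 -20.3
```

```bash
python3 -m crank '[{"x":-0.0003,"y":0.0004,"z":0.004,"turn":0},{"x":-0.0003,"y":0.0004,"z":0.0085,"turn":0},{"x":-0.0003,"y":0.0004,"z":0.0085,"turn":0.05},{"x":-0.0003,"y":0.0004,"z":0.0085,"turn":0.1},{"x":-0.0003,"y":0.0004,"z":0.0085,"turn":0.15},{"x":-0.0003,"y":0.0004,"z":0.0085,"turn":0.2}]' >/dev/null; python3 st.py; python3 -m crank '[{"x":0,"y":0,"z":0,"turn":0.04},{"x":0,"y":0,"z":0,"turn":0.08},{"x":0,"y":0,"z":0,"turn":0.12}]' >/dev/null; python3 ck.py .5 && python3 -m crank '[{"x":0,"y":0,"z":0,"turn":0.03},{"x":0,"y":0,"z":0,"turn":0.05}]' >/dev/null; python3 ck.py .5 && python3 -m crank '[{"x":0,"y":0,"z":0,"turn":0.02},{"x":0,"y":0,"z":0,"turn":0.04}]' >/dev/null; python3 ck.py .5 && python3 -m crank '[{"x":0,"y":0,"z":0,"turn":0.015},{"x":0,"y":0,"z":0,"turn":0.03}]' >/dev/null; python3 st.py
```

```text
t 46.5 pos [0.4265 0.0652 0.2145] rot [1.7997e+02 2.0000e-02 7.4540e+01] F [-0.6 -1.3 -2. ] M [-0.285  0.03   0.376] w 0.0177 g 59.9 q7 -31.4
t 46.88 yaw 67.70 Mz 0.384 F [ 0.9 -0.9 -2.9]
t 47.12 yaw 64.82 Mz 0.386 F [ 1.6 -1.2 -3.2]
t 47.38 yaw 62.49 Mz 0.367 F [ 1.5 -1.8 -2.5]
t 47.62 pos [0.4267 0.0652 0.2145] rot [ 1.7996e+02 -1.0000e-02  6.0780e+01] F [ 3.3 -2.3 -3.9] M [-0.608 -0.771  0.461] w 0.0178 g 59.9 q7 -45.0
```

```bash
python3 -m crank '[{"x":0,"y":0.0006,"z":0,"turn":0.015},{"x":0,"y":0.0006,"z":0,"turn":0.03}]' >/dev/null; python3 ck.py .54 && python3 -m crank '[{"x":0,"y":0,"z":0,"turn":0.01},{"x":0,"y":0,"z":0,"turn":0.025}]' >/dev/null; python3 ck.py .54 && python3 -m crank '[{"x":0,"y":0,"z":0,"turn":0.01},{"x":0,"y":0,"z":0,"turn":0.025}]' >/dev/null; python3 ck.py .54 && python3 -m crank '[{"x":0,"y":0,"z":0,"turn":0.01},{"x":0,"y":0,"z":0,"turn":0.02}]' >/dev/null; python3 ck.py .54 && python3 -m crank '[{"x":0,"y":0,"z":0,"turn":0.01},{"x":0,"y":0,"z":0,"turn":0.02}]' >/dev/null; python3 st.py
```

```text
t 47.88 yaw 59.08 Mz 0.563 F [ 1.6 -1.9 -2.8]
t 47.88 yaw 59.08 Mz 0.563 F [ 1.6 -1.9 -2.8]
t 47.88 yaw 59.08 Mz 0.563 F [ 1.6 -1.9 -2.8]
t 47.88 yaw 59.08 Mz 0.563 F [ 1.6 -1.9 -2.8]
t 47.88 pos [0.4268 0.0651 0.2145] rot [-179.99    0.     59.08] F [ 1.6 -1.9 -2.8] M [-0.534 -0.509  0.563] w 0.0177 g 60.0 q7 -46.6
```

```bash
python3 -m crank '[{"x":0,"y":0,"z":0,"turn":0.01},{"x":0,"y":0,"z":0,"turn":0.02}]' >/dev/null; python3 ck.py .5;python3 -m crank '[{"x":0,"y":0,"z":0,"turn":-0.1},{"x":0,"y":0,"z":0,"turn":-0.2},{"x":0,"y":0,"z":0,"turn":-0.24},{"x":0,"y":0,"z":0,"turn":-0.24}]' >/dev/null; python3 st.py;  python3 -m crank '[{"x":0,"y":0,"z":-0.01,"turn":0},{"x":0,"y":0,"z":-0.03,"turn":0},{"x":0,"y":0,"z":-0.045,"turn":0},{"x":0,"y":0,"z":-0.045,"turn":0}]' >/dev/null; python3 st.py; python3 rel.py .5173 -.2409 .26 0
```

```text
t 48.12 yaw 57.96 Mz 0.618 F [ 2.3 -1.5 -3.1]
t 48.62 pos [0.4263 0.0655 0.2145] rot [-1.799e+02 -4.000e-02  7.163e+01] F [-0.6 -0.3 -0.8] M [-0.06   0.215 -0.057] w 0.0176 g 59.8 q7 -34.2
t 49.12 pos [0.4276 0.0654 0.2609] rot [ 1.7989e+02 -1.1000e-01  7.1710e+01] F [-0.1  0.2 -2.4] M [-0.084  0.035  0.05 ] w 0.0176 g 59.8 q7 -34.7
xyz [-0.2627  0.1813  0.0007] turn 1.252
```

```bash
python3 -m crank '[{"x":-0.025,"y":0.017,"z":0,"turn":0.15},{"x":-0.065,"y":0.045,"z":0,"turn":0.32},{"x":-0.11,"y":0.076,"z":0,"turn":0.49},{"x":-0.155,"y":0.107,"z":0,"turn":0.66},{"x":-0.2,"y":0.138,"z":0,"turn":0.83},{"x":-0.24,"y":0.166,"z":0,"turn":1.0},{"x":-0.26,"y":0.18,"z":0,"turn":1.15},{"x":-0.2627,"y":0.1813,"z":0,"turn":1.252},{"x":-0.2627,"y":0.1813,"z":0,"turn":1.252},{"x":-0.2627,"y":0.1813,"z":0,"turn":1.252},{"x":-0.2627,"y":0.1813,"z":0,"turn":1.252}]' >/dev/null; python3 st.py; python3 rel.py .5173 -.2409 .1 0
python3 - <<'E'
from key import *
im0=np.mean([imaging.read_camera("side").astype(float) for _ in range(2)],0)[:,:,::-1]
p=env.get_obs()["tool_pos"]; u0,v0=280,290; s=5
im=np.clip(cv2.resize(im0[v0:v0+100,u0:u0+100],None,fx=s,fy=s,interpolation=cv2.INTER_CUBIC)*1.6,0,255).astype(np.uint8)
a=np.linspace(0,2*np.pi,60)
for q,col in((rect(*p[:2],0,p[2]-.0955,.039,.039),(0,0,255)),(np.c_[.5173+.031*np.cos(a),-.2409+.031*np.sin(a),np.full(60,.034)],(0,255,0))):
    cv2.polylines(im,[((proj("side",q)-[u0,v0]+.5)*s).astype(np.int32)],True,col,1)
cv2.imwrite("pics/cup.png",im)
E
```

```text
t 50.5 pos [ 0.5167 -0.2405  0.2594] rot [-1.7997e+02 -0.0000e+00  1.0000e-01] F [ 0.2  0.3 -2.8] M [-0.041  0.161 -0.029] w 0.0175 g 59.8 q7 -61.2
xyz [0.0006 0.0005 0.1594] turn 0.002
```

View pics/cup.png

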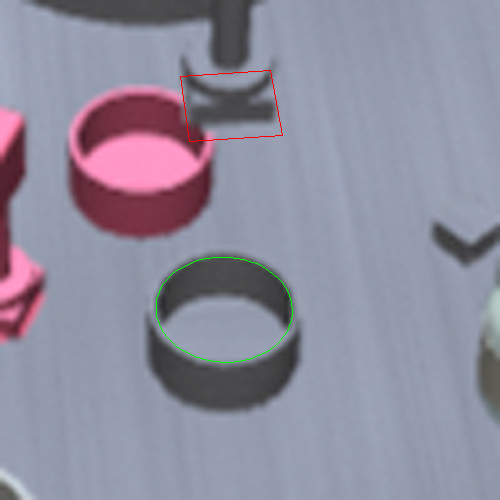

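The picture shows the empty steel cup with its rim at (225,310), agreeing with the drawn circle, and the held key clear of the pink cup. Lower it to where it stood.

```bash
python3 -m crank '[{"x":0.0004,"y":0.0003,"z":0.03,"turn":0},{"x":0.0004,"y":0.0003,"z":0.07,"turn":0},{"x":0.0004,"y":0.0003,"z":0.105,"turn":0},{"x":0.0004,"y":0.0003,"z":0.125,"turn":0},{"x":0.0004,"y":0.0003,"z":0.125,"turn":0}]' >/dev/null; python3 st.py; python3 -m crank '[{"x":0,"y":0,"z":0.01,"turn":0},{"x":0,"y":0,"z":0.02,"turn":0},{"x":0,"y":0,"z":0.028,"turn":0},{"x":0,"y":0,"z":0.031,"turn":0},{"x":0,"y":0,"z":0.031,"turn":0}]' >/dev/null; python3 st.py
```

```text
t 51.23 pos [ 0.5164 -0.241   0.1335] rot [-1.7997e+02  1.4000e-01  1.0000e-02] F [-1.1  0.6 -2.5] M [-0.042  0.166  0.026] w 0.0176 g 59.8 q7 -57.1
t 51.85 pos [ 0.517  -0.2415  0.1033] rot [-1.8e+02  1.0e-02 -1.0e-02] F [-0.1 -0.3 -2.1] M [-0.083  0.213  0.012] w 0.0173 g 59.8 q7 -55.7
```

```bash
python3 -m crank '[{"x":0,"y":0,"z":0.002,"turn":0},{"x":0,"y":0,"z":0.0035,"turn":0},{"x":0,"y":0,"z":0.0035,"turn":0}]' >/dev/null; python3 st.py
```

```text
t 52.23 pos [ 0.517  -0.2415  0.0999] rot [-1.7999e+02 -0.0000e+00 -1.0000e-02] F [-0.  -0.3 -2. ] M [-0.03   0.112 -0.002] w 0.0178 g 59.8 q7 -55.6
```

```bash
python3 -m crank '[{"x":0,"y":0,"z":0.0005,"turn":0},{"x":0,"y":0,"z":0.0008,"turn":0},{"x":0,"y":0,"z":0.0008,"turn":0}]' - 5 >/dev/null; python3 st.py; python3 -m crank '[{"x":0,"y":0,"z":0,"turn":0},{"x":0,"y":0,"z":0,"turn":0},{"x":0,"y":0,"z":0,"turn":0},{"x":0,"y":0,"z":0,"turn":0},{"x":0,"y":0,"z":0,"turn":0},{"x":0,"y":0,"z":0,"turn":0},{"x":0,"y":0,"z":0,"turn":0}]' 0.075 5 >/dev/null; python3 st.py; python3 -m crank '[{"x":0,"y":0,"z":-0.02,"turn":0},{"x":0,"y":0,"z":-0.06,"turn":0},{"x":0,"y":0,"z":-0.11,"turn":0},{"x":0,"y":0,"z":-0.16,"turn":0},{"x":0,"y":0,"z":-0.18,"turn":0},{"x":0,"y":0,"z":-0.18,"turn":0}]' >/dev/null; python3 st.py
python3 - <<'E'
from key import *
ims={"side":np.mean([imaging.read_camera("side").astype(float) for _ in range(2)],0)[:,:,::-1]}
r=differential_evolution(cost,[(.495,.54),(-.265,-.22),(-45,45)],args=(ims,("side",)),seed=1); print(r.x.round(4),r.fun)
E
```

```text
t 52.6 pos [ 0.5172 -0.2416  0.0995] rot [-1.8e+02 -2.0e-02 -1.0e-02] F [-0.4  0.5  0.9] M [ 0.008  0.311 -0.016] w 0.0178 g 5.0 q7 -55.5
t 53.48 pos [ 0.5171 -0.2415  0.0992] rot [-1.7999e+02 -0.0000e+00 -1.0000e-02] F [-0.1  0.5  0.5] M [-0.031  0.186 -0.007] w 0.073 g 0.0 q7 -55.5
t 54.23 pos [ 0.5179 -0.2423  0.2821] rot [ 1.7995e+02 -2.9000e-01 -3.0000e-02] F [-0.6 -0.9 -0.2] M [-0.059  0.118 -0.038] w 0.0751 g 0.0 q7 -61.6
[ 0.5161 -0.2384 -1.6335] -3271.4444920468213
```

The key fits upright where it stood at the start (side fit (0.516,-0.238), versus (0.517,-0.239) before), and the gripper is clear of it. Handing in.

```bash
python3 -c "from cell import env; print(env.sign_off())"
```

```text
the job is handed in; nothing more can be done
None
```

I tightened all four nuts in cross order in two passes (2, 4, 1, 3 by my labels, since which nut is number 1 wasn't clear), ending at about 0.62–0.77 N m each, stood the key back upright in its cup, let go, and handed the job in at about 54 s.

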